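# Lock off the extractor and clear its cartridge carrier

## Robot

A 6-joint arm with a two-finger parallel gripper is mounted at the origin on the work surface. World frame = base frame: x ahead of the robot, y to its left, z up, the work surface at z = 0. Lengths are in mm, angles in rad, forces in N, time in s.
With the tool pointing down it reaches from about 350 to 875 mm from the base axis. Payload 4.2 kg.
Tool frame: the origin (TCP) lies midway between the tips of the shut fingers; the grasp point (between the pads) lies 19 mm behind it; z points along the fingers, y is the direction in which the jaws open and shut (so a half turn about z gives the same grasp; the last joint's range is limited). The gripper opens to 85 mm and grips with 20 to 120 N. Pads are 22 mm wide; open, the fingers measure 114 mm over their backs; the gripper's body (76 mm by 85 mm) begins 54 mm behind the grasp point. The pads swing forward as they close: fully open they stand 13 mm farther back than shut.
Start: joints at [1.586, 0.385, 0.008, 0, -1.194, -0.259], TCP at [150.838, 606.504, 231.312] pointing down, gripper open.
Joint ranges: [-3.14, 3.14], [-1.21, 2.06], [-1.07, 1.41], [-3.16, 2.05], [-2.99, -0.16], [-3.1, 3.1]. Speed limits (rad/s): [2.79, 2.79, 3.14, 3.14, 3.14, 3.14].

## Interface

Orientations are given as a unit quaternion [x, y, z, w].
In Python, from bench import arm, eyes, nets gives the robot as it stands.
- The arm moves only by the tool jog_arm, never from a script. Its argument "rows" is a list of rows, each a list of 3 entries, a list of its own where there are three numbers: the shift along the tool's x, y, z in cm, then the turn, a rotation vector about the tool's x, y, z in degrees, then the finger opening in cm, from 0 to 8.54. In form: [[[x, y, z], [ax, ay, az], jaw], ...]. A call has 1 to 10 rows; each row shifts and turns the commanded pose from where the row before left it, along the tool's axes as they then stand; what a row does not reach is not made up. A row lasts 1/8 s, in which the tool goes at most 62.5 mm and 10.7 degrees, less where a joint would pass 70% of its speed; a pose out of reach is approached as far as the arm can. A call with a gripper value outside its range is refused whole. The fingers move at their own pace and stop on an object; the grip force is fixed at half the most. Time passes only in rows, so rows that do not move let the fingers close. It gives the time, the measured TCP pose, the force and the opening at its end, in the units of the state.
- arm.read_state(): the state, without advancing time (a new reading comes with each control period).
- eyes.get_image(name): name is "scene" or "side" or "wrist"; returns the picture (420x560x3 uint8, red, green, blue); there is no depth.
- eyes.camera_model(name): a dict with "K" (3x3 intrinsics, pixels), "rvec" (rotation vector, rad) and "tvec" (3), from world to camera coordinates, as OpenCV has them. Camera axes: x right, y down, z forward; pixel columns grow to the right and rows downward; lengths in mm; the calibration is good to about 2 mm. A picture is of the moment at which its call begins: read the wrist's pose just before it. camera_model takes no time and is no camera call; for the wrist camera it gives the pose at the moment of the call.
- arm.job_done(): hands the job in, once; it reports no verdict.
Trained networks look in the newest picture that a camera, given by its name, has taken for a name from the list of things; names that differ only in an ending like _2 or _b are one class to them, and where a whole thing is asked for, a point or a joint stands for the part that bears it (a point fixed in the world has none). Each returns a list of dicts, best first, with "conf" (0 to 1); they miss things now and then, are a little off and sometimes report something else, mostly with a low value. They report only what shows in the picture. A call takes as long as a camera call. They do not tell look-alikes from the thing itself.
- nets.boxes_of(camera, name): "position" ([column, row] as shares, 0 to 1, of the picture: columns of its width, rows of its height, amid what is visible of it).
The state is a dict: "clock": time; "joints": joint angles; "joint_vel": joint speeds; "joint_efforts": joint torques, N m; "position": TCP position; "ee_rot": TCP orientation; "contact_force": force on the tool from outside, world axes, zero at the start; "wrist_torque": the same for the moment, N m; "gripper_width": finger opening in mm.
Only numpy, scipy, OpenCV 4.12 (cv2) and the standard library are available. Lean on these libraries where they do the work, as an engineer would, in place of code of your own. Each camera call takes 0.05 s, during which the arm holds its last target.

## Task

The extraction instrument is due for service: turn its rotary isolator to off and swing the lockout hasp right out so that a padlock can be hung, and only then push the cartridge carrier along its rail from under the hood to the next station, the unloading detent, and leave it clicked in there. Take every used cartridge out of the carrier and put it down in the steel tray, standing or lying on the tray's floor but none on top of another, and leave the other lab things on the bench as they are.

Things in the scene. Friction and masses are not known exactly. Their poses are not given: they have to be found in the camera images.
- isolator_box: Isolator enclosure fixed to the bench: grey box 170 x 140 x 68 mm (x, y, z), origin at the centre of its underside, z up. On its top an aluminium plate (surface 73 mm up) carries the rotary handle at its centre, inside a round guard collar (inner radius 55 mm, 9 mm high) that is open only on the side towards -x and a little to +y: the gate for the hasp when the handle is at off. Marks on the plate's rim: bar at +x = on, dot at +y = off.
- isolator (a joint): Angle of the rotary handle about the vertical: 0 = on (bar along the box's x, hasp lug end at +x), grows anticlockwise seen from above to 1.571 = off (hard stop; bar along the box's y, lug end at +y). Stays where it is left, takes about 0.25 N m.
- isolator_grip (a point): Point on the isolator handle's axis at gripping height, 107 mm above the bench; turns with the handle, x along the bar towards the lug end. The black bar grip is 56 long (x), 16 wide (y), 34 tall: from 12 mm above the aluminium plate (top of its 64 mm disc) to 46 mm; this point is 34 mm above the plate.
- hasp (a joint): Angle of the lockout hasp from its parked place under the handle: 0 = parked, in line with the bar; grows anticlockwise seen from above, to 1.4 = right out (stop). It can leave the collar only with the handle fully at off, then towards the box's -x side. Stays where it is left, takes about 0.05 N m.
- hasp_lug (a point): Middle of the gripping part of the hasp's upturned steel lug, 28 mm above the aluminium plate; moves with the hasp, x points from its hinge pin to the lug. The lug is 12 mm (x) by 8 mm (y), its top 39 mm above the plate; parked, it stands 46 mm from the handle's axis, with 12 mm between it and the bar's end. It is joined to a flat tongue 20 mm wide lying 2.5 to 7 mm above the plate.
- hasp_hinge (a point): A point on the hasp's vertical hinge pin, at the lug's height, 72 mm from the lug; the pin sits in the handle 26 mm off the handle's axis and moves with the handle.
- extractor: Extraction instrument fixed to the bench, z up; its rail runs along its own +y. Origin on the bench under the rail's centre line, at the hood's face: the off-white hood, 260 mm tall, covers y from 0 to -340 mm and x from -190 to 190 mm; the rail deck, 110 mm wide and 10 mm high, runs from there to y = 374 mm.
- carrier (a joint): Travel of the cartridge carrier along the rail (m): 0 = under the hood, 0.220 = the next station (unloading), 0.255 = the end station past it, stop at 0.26. Each station is a sprung ball detent that takes about 10 N to leave and draws the carrier in from some 4 mm; elsewhere the carrier stays where it is left (friction 1 N).
- carrier_handle (a point): Middle of the carrier's upright black handle plate, 44 mm (x, across the rail) by 12 mm (y, along the rail), its top 78 mm and its foot 30 mm above the bench; this point is 56 mm up. Axes as the extractor's. Under the hood the plate stands 100 mm out from the hood's face. Behind it (-y) lie five pockets in a row along the rail, centres 115, 143, 171, 199 and 227 mm from the plate, pocket floor 30 mm above the bench, pocket walls 16 mm high and 3 to 4 mm thick.
- unload_station (a point): Where the point carrier_handle is when the carrier is at the unloading station. Axes as the extractor's.
- cartridge1_mid (a point): Centre of a used cartridge, white plastic with a row of five foil-topped wells: a block 58 (x) by 22 (y) by 52 mm (z, up when upright), 45 g. It starts standing in one of the carrier's pockets (about 2 mm play all round), x across the rail, its top 36 mm above the pocket walls. None if this cartridge is absent.
- cartridge2_mid (a point): Centre of a used cartridge, white plastic with a row of five foil-topped wells: a block 58 (x) by 22 (y) by 52 mm (z, up when upright), 45 g. It starts standing in one of the carrier's pockets (about 2 mm play all round), x across the rail, its top 36 mm above the pocket walls. None if this cartridge is absent.
- cartridge3_mid (a point): Centre of a used cartridge, white plastic with a row of five foil-topped wells: a block 58 (x) by 22 (y) by 52 mm (z, up when upright), 45 g. It starts standing in one of the carrier's pockets (about 2 mm play all round), x across the rail, its top 36 mm above the pocket walls. None if this cartridge is absent.
- cartridge4_mid (a point): Centre of a used cartridge, white plastic with a row of five foil-topped wells: a block 58 (x) by 22 (y) by 52 mm (z, up when upright), 45 g. It starts standing in one of the carrier's pockets (about 2 mm play all round), x across the rail, its top 36 mm above the pocket walls. None if this cartridge is absent.
- cartridge5_mid (a point): Centre of a used cartridge, white plastic with a row of five foil-topped wells: a block 58 (x) by 22 (y) by 52 mm (z, up when upright), 45 g. It starts standing in one of the carrier's pockets (about 2 mm play all round), x across the rail, its top 36 mm above the pocket walls. None if this cartridge is absent.
- tray: Loose open steel tray on the bench, 200 (x) by 150 (y) by 28 mm high, walls and floor 3 mm, 0.5 kg; origin at the centre of its underside, z up.
- bottle: Bystander: amber reagent bottle, 60 mm across, 130 mm tall; origin under its centre.
- tube_rack: Bystander: yellow tube rack, 85 x 125 x 26 mm (32 with tubes); origin under its centre.
- tip_box: Bystander: pipette tip box, 77 x 112 x 66 mm; origin under its centre.
Mind the look-alikes: they are no part of the job. Leave any yellow look-alike of the tray alone.

How it is judged (in metres and radians):
On the way, in this order (a step that is already met when the one before it is completed fails the run):
1. the isolator is turned to off (value of joint isolator above 1.48 rad), for 0.2 s.
2. the lockout hasp is swung right out, the isolator still off (value of joint hasp above 1.2 rad and value of joint isolator above 1.45 rad), for 0.2 s.
3. the carrier rests in the unloading detent (value of joint carrier between 0.216 and 0.224 m), for 0.3 s.
At the end, for the whole second after the job is handed in: Isolator within 0.12 rad of off, hasp beyond 1.2 rad, carrier within 4 mm of the unloading station; every cartridge centre within 90 mm (x) and 66 mm (y) of the tray centre and under 45 mm above the tray underside; tray flat on the bench, all at rest (all of step 2 and all of step 3 and x of cartridge1_mid in the frame of tray between -0.09 and 0.09 m and y of cartridge1_mid in the frame of tray between -0.066 and 0.066 m and z of each of cartridge1_mid, cartridge2_mid, cartridge3_mid, cartridge4_mid, cartridge5_mid in the frame of tray below 0.045 m and x of cartridge2_mid in the frame of tray between -0.09 and 0.09 m and y of cartridge2_mid in the frame of tray between -0.066 and 0.066 m and x of cartridge3_mid in the frame of tray between -0.09 and 0.09 m and y of cartridge3_mid in the frame of tray between -0.066 and 0.066 m and x of cartridge4_mid in the frame of tray between -0.09 and 0.09 m and y of cartridge4_mid in the frame of tray between -0.066 and 0.066 m and x of cartridge5_mid in the frame of tray between -0.09 and 0.09 m and y of cartridge5_mid in the frame of tray between -0.066 and 0.066 m and height (world z) of tray below 0.01 m and angle between tray's own z axis and vertical below 0.1 rad and velocity of joint carrier below 0.01 m/s and linear speed of each of cartridge1, cartridge2, cartridge3, cartridge4, cartridge5, tray below 0.03 m/s); the robot touches nothing.
It fails at once if the carrier is moved off its station while the isolator is not off or the hasp is not out (value of joint carrier above 0.02 m and (value of joint isolator below 1.35 rad or value of joint hasp below 1.1 rad)).
It fails at once if a bystander is knocked over or shoved more than 3 cm (distance of any of bottle, tube_rack, tip_box from where it was at the start of the episode above 0.03 m or angle between any of bottle, tube_rack, tip_box's own z axis and vertical above 0.5 rad).
Of cartridge1, cartridge2, cartridge3, cartridge4, cartridge5 only 3 to 5 are there at a start; the rules pass over those that are not, and their reading is None.
At some moment in a run one of tray may be knocked a few centimetres aside while the robot is not near it.
Once in a run the grip may slacken for a moment while it holds something.
It also fails if it takes over 210 s, if anything falls off the work surface, if the arm or the gripper's body presses on something with over 40 N, if the wrist force passes 120 N, or if a joint passes its speed limit or range.

## Working session

There is one attempt and no reset: what is moved stays moved. The work goes in short steps, Python scripts to look and compute and a tool call to move; the robot and the scene stay as the last step left them, time stands still between calls to the robot, and variables do not carry over. Pictures are saved under pics/ and viewed, and the job is handed in when it is done.

Besides the shell and the picture viewer there is one more tool, called by a JSON object that holds its "method" and its "body", one argument or row to a line. jog_arm: Moves the arm, as the interface text tells. Its arguments: {"type":"object","properties":{"rows":{"type":"array","items":{"type":"array"}}},"required":["rows"]}

```bash
ls; mkdir -p pics
python3 - <<'E'
from bench import arm, eyes, nets
import cv2
for n in ["scene","side","wrist"]:
    im=eyes.get_image(n); cv2.imwrite(f"pics/{n}0.png",im[:,:,::-1])
    m=eyes.camera_model(n); print(n,m)
print(arm.read_state())
E
```

```text
pics
scene {'K': array([[517.67304375,   0.        , 280.40755688],
       [  0.        , 517.67304375, 204.80721594],
       [  0.        ,   0.        ,   1.        ]]), 'rvec': array([ 0.98838473,  2.33717764, -1.17880525]), 'tvec': array([ 284.8504594 , -159.25765746, 2162.5421669 ])}
side {'K': array([[463.67610556,   0.        , 275.0913707 ],
       [  0.        , 463.67610556, 211.79742427],
       [  0.        ,   0.        ,   1.        ]]), 'rvec': array([ 1.98556871, -1.59907041,  0.54829792]), 'tvec': array([ -58.82428959,  433.27880982, 1255.92478351])}
wrist {'K': array([[302.66582236,   0.        , 284.33763039],
       [  0.        , 302.66582236, 210.5515608 ],
       [  0.        ,   0.        ,   1.        ]]), 'rvec': array([-1.81845276,  2.32630287,  0.32156612]), 'tvec': array([623.55062512, -35.82071322, 379.22084029])}
{'clock': 0.15, 'joints': array([ 1.58559970e+00,  3.85423290e-01,  6.93635163e-03, -3.42638901e-04,
       -1.19398766e+00, -2.58616934e-01]), 'joint_vel': array([ 0.00089509, -0.00180653,  0.00398144,  0.00216727, -0.00080752,
       -0.00096968]), 'joint_efforts': array([-2.91514843e-04, -3.92678511e+01,  1.88581896e+01,  4.18852955e+00,
       -3.37789694e-03, -2.21083052e-08]), 'position': array([150.74966507, 606.10005221, 230.44674871]), 'ee_rot': array([ 9.92570520e-01, -1.21667716e-01, -4.34000077e-05,  8.53010420e-04]), 'contact_force': array([0.01946045, 0.64847317, 0.48664297]), 'wrist_torque': array([-0.01227038,  0.00634384,  0.03493504]), 'gripper_width': 85.29176690599844}
```

View pics/scene0.png

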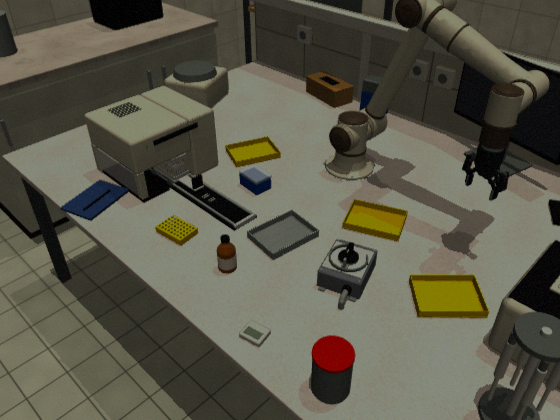

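View pics/side0.png

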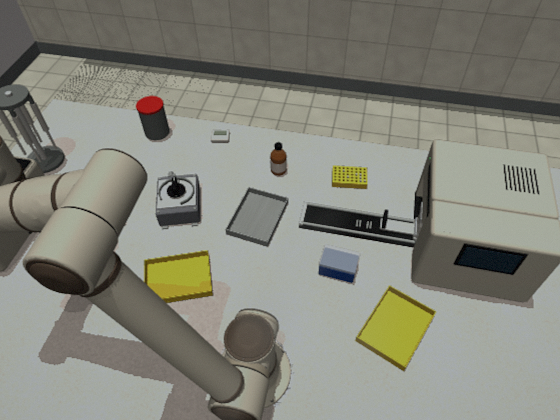

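View pics/wrist0.png

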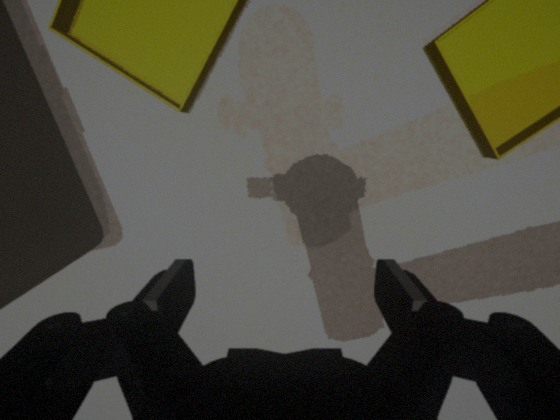

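The scene picture shows the isolator at (347,268), the grey steel tray at (283,233), the rail from (160,180) to (255,218), and the hood at (150,140). Three yellow tray look-alikes sit at (252,151), (375,219) and (447,295). The bottle is at (227,255), the tube rack at (176,230) and the tip box at (256,181). The side view agrees with this.

```bash
cat > h.py <<'E'
from bench import arm, eyes, nets
import cv2, numpy as np
from scipy.spatial.transform import Rotation as R
np.set_printoptions(precision=4,suppress=True)
def cam(n):
    m=eyes.camera_model(n); return m["K"],R.from_rotvec(np.ravel(m["rvec"])).as_matrix(),np.ravel(m["tvec"])
def proj(P,c):
    K,Rm,t=c; p=(Rm@np.atleast_2d(P).T).T+t; q=(K@p.T).T; return q[:,:2]/q[:,2:]
def back(uv,z,c):
    K,Rm,t=c; o=-Rm.T@t; d=Rm.T@np.linalg.solve(K,np.array([uv[0],uv[1],1.])); return o+d*(z-o[2])/d[2]
def tri(uvs,cs):
    A=np.zeros((3,3));b=np.zeros(3)
    for uv,c in zip(uvs,cs):
        K,Rm,t=c; o=-Rm.T@t; d=Rm.T@np.linalg.solve(K,np.array([uv[0],uv[1],1.]));d/=np.linalg.norm(d)
        M=np.eye(3)-np.outer(d,d);A+=M;b+=M@o
    return np.linalg.solve(A,b)
def shot(n,f=None,crop=None,s=1):
    im=eyes.get_image(n)
    if f:
        o=im
        if crop: x0,y0,x1,y1=crop; o=im[y0:y1,x0:x1]
        if s!=1: o=cv2.resize(o,None,fx=s,fy=s,interpolation=cv2.INTER_CUBIC)
        cv2.imwrite("pics/"+f,o[:,:,::-1])
    return im
def px(n,name): return [(np.round(np.array(d["position"])*[560,420],1),round(d["conf"],2)) for d in nets.boxes_of(n,name)]
E
python3 - <<'E'
from h import *
for n in ["scene","side"]:
    c=cam(n); im=eyes.get_image(n)
    x0,y0,x1,y1=(130,140,390,310) if n=="scene" else (130,130,450,290)
    cv2.imwrite(f"pics/{n}1.png",cv2.resize(im[y0:y1,x0:x1],None,fx=2.5,fy=2.5,interpolation=cv2.INTER_CUBIC)[:,:,::-1])
    for k,z in [("isolator_box",40),("isolator_grip",107),("hasp_lug",101),("hasp_hinge",101),("extractor",0),("carrier_handle",56),("cartridge1_mid",56),("tray",10),("bottle",60),("tube_rack",15),("tip_box",35)]:
        print(n,k,[(p,cf,np.round(back(p,z,c))) for p,cf in px(n,k)])
E
```

```text
scene isolator_box [(array([345.5, 267.7]), 0.84, array([521., 396.,  40.]))]
scene isolator_grip [(array([347. , 254.1]), 0.85, array([529., 403., 107.])), (array([344.7, 264.2]), 0.52, array([569., 426., 107.])), (array([156.6, 147.3]), 0.5, array([ 558., -551.,  107.]))]
scene hasp_lug []
scene hasp_hinge [(array([346.4, 255.9]), 0.29, array([531., 403., 101.]))]
scene extractor [(array([159.2, 147.7]), 0.62, array([ 457., -705.,    0.]))]
scene carrier_handle [(array([182.5, 179.9]), 0.7, array([ 587., -350.,   56.])), (array([225.8, 256.5]), 0.31, array([757., 101.,  56.]))]
scene cartridge1_mid [(array([253. , 176.2]), 0.67, array([ 382., -173.,   56.])), (array([345.3, 268.8]), 0.32, array([539., 408.,  56.]))]
scene tray [(array([450. , 295.2]), 0.91, array([370., 679.,  10.])), (array([252.5, 151.8]), 0.65, array([ 206., -366.,   10.])), (array([282.9, 235.6]), 0.61, array([519., 121.,  10.]))]
scene bottle [(array([228.7, 255. ]), 0.66, array([749., 106.,  60.])), (array([160.4, 149.8]), 0.57, array([ 517., -595.,   60.])), (array([187.6, 175.9]), 0.5, array([ 560., -353., 
[... 363 characters left out ...]
 isolator_grip [(array([174.3, 189.8]), 0.83, array([494., 390., 107.]))]
side hasp_lug []
side hasp_hinge []
side extractor [(array([477.2, 221.2]), 0.97, array([ 657., -613.,    0.]))]
side carrier_handle [(array([400.6, 223.4]), 0.89, array([ 548., -353.,   56.]))]
side cartridge1_mid []
side tray [(array([398.8, 329.9]), 0.94, array([ 200., -375.,   10.])), (array([178.2, 274.2]), 0.92, array([242., 302.,  10.])), (array([257.2, 214.3]), 0.91, array([524., 119.,  10.]))]
side bottle [(array([279. , 159.3]), 0.67, array([750.,  92.,  60.]))]
side tube_rack [(array([348.8, 175.4]), 0.61, array([ 765., -164.,   15.])), (array([176.2, 188.7]), 0.2, array([574., 430.,  15.]))]
side tip_box []
```

View pics/scene1.png

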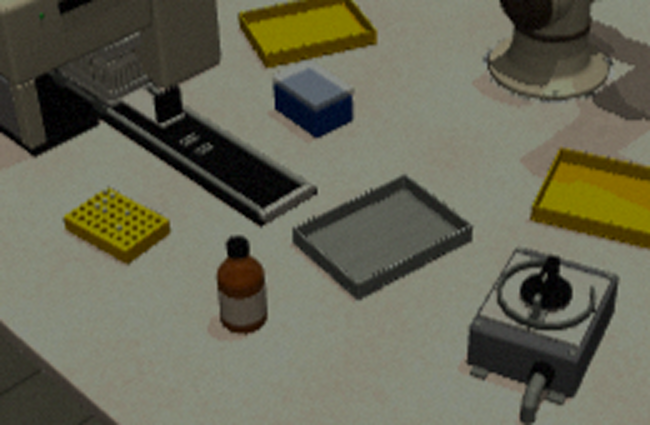

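View pics/side1.png

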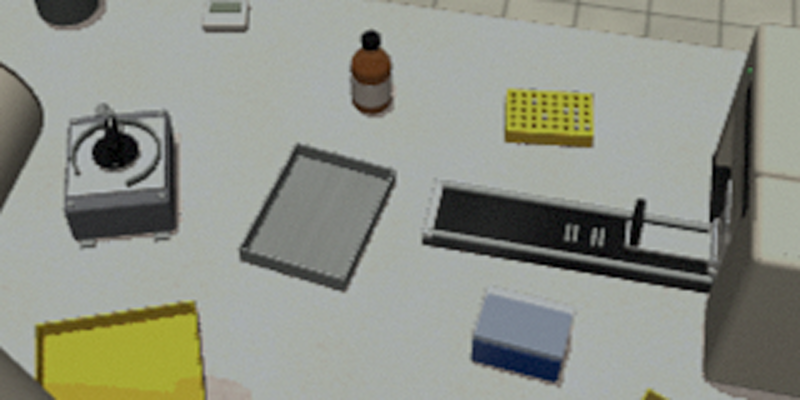

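The steel tray is at scene (283,236) and side (257,214). It is grey, and the others at scene (252,151), (375,219) and (447,295) are yellow. The crops confirm the grey one. Next I'll look at the isolator with the wrist camera.

```bash
cat >> h.py <<'E'
def Rdown(yaw):
    c,s=np.cos(yaw),np.sin(yaw); return np.array([[c,s,0],[s,-c,0],[0,0,-1.]])
def pose():
    s=arm.read_state(); return np.array(s["position"]),R.from_quat(s["ee_rot"]).as_matrix(),s
def plan(p,yaw,n=None,start=None):
    "equal rows"
    p0,R0,s=pose()
    if start: p0,R0=np.array(start[0]),Rdown(start[1])
    Rr=R0.T@Rdown(yaw); P=R0.T@(np.array(p)-p0); rv=R.from_matrix(Rr).as_rotvec()
    if n is None: n=int(max(np.ceil(np.linalg.norm(P)/55),np.ceil(np.degrees(np.linalg.norm(rv))/10),1))
    st=R.from_rotvec(rv/n).as_matrix(); S=sum(np.linalg.matrix_power(st,k) for k in range(n))
    q=np.linalg.solve(S,P)
    print("n",n,"row",np.round(q/10,2),np.round(np.degrees(rv/n),2))
def st():
    p,Rm,s=pose(); print("t",round(s["clock"],2),"p",np.round(p,1),"yaw",round(np.arctan2(Rm[1,0],Rm[0,0]),3),"tilt",np.round(Rm[2,:],3),"w",round(s["gripper_width"],1),"F",np.round(s["contact_force"],1),"q",np.round(s["joints"],3))
E
python3 - <<'E'
from h import *
st(); p,Rm,s=pose(); K,Rc,t=cam("wrist")
print("cam in tool",Rm.T@(-Rc.T@t-p)); print("cam axes in tool\n",Rm.T@Rc.T)
# want cam above (510,395), height TCP 300
off=Rm.T@(-Rc.T@t-p)
for yaw in [0]:
    tgt=np.array([510,395,0])-(Rdown(yaw)@off)*[1,1,0]; tgt[2]=250; print(tgt); plan(tgt,yaw)
E
```

```text
t 1.35 p [150.8 606.5 231.3] yaw -0.244 tilt [ 0.  0. -1.] w 85.6 F [-0.4  1.3  0.2] q [ 1.586  0.385  0.008  0.    -1.194 -0.259]
cam in tool [  68.8679    0.4718 -142.8684]
cam axes in tool
 [[ 0.0004 -0.962  -0.2729]
 [ 1.      0.0003  0.0004]
 [-0.0003 -0.2729  0.962 ]]
[441.1321 395.4718 250.    ]
n 7 row [ 4.54  2.42 -0.27] [ 0. -0. -2.]
```

Run:
```python
from h import *
plan([515,395,260],0,8)
```

```text
n 8 row [ 4.88  2.   -0.36] [ 0.   -0.   -1.75]
```

{"method": "jog_arm", "body": {
  "rows": [
    [[4.88,2,-0.36],[0,0,-1.75],6],
    [[4.88,2,-0.36],[0,0,-1.75],6],
    [[4.88,2,-0.36],[0,0,-1.75],6],
    [[4.88,2,-0.36],[0,0,-1.75],6],
    [[4.88,2,-0.36],[0,0,-1.75],6],
    [[4.88,2,-0.36],[0,0,-1.75],6],
    [[4.88,2,-0.36],[0,0,-1.75],6],
    [[4.88,2,-0.36],[0,0,-1.75],6],
    [[0,0,0],[0,0,0],6],
    [[0,0,0],[0,0,0],6]
  ]
}}

```text
clock: 2.6
position: [514.6, 395.1, 259.7]
ee_rot: [1.0, -0.0, -0.0, 0.0]
contact_force: [-0.2, -0.5, 0.0]
gripper_width: 60.0
```

Run:
```python
from h import *
st(); c=cam("wrist"); im=shot("wrist","w1.png",s=1.4)
for k,z in [("isolator_box",73),("isolator_grip",107),("hasp_lug",101),("hasp_hinge",101)]:
    print(k,[(p*1.4,p,cf,np.round(back(p,z,c),1)) for p,cf in px("wrist",k)])
```

```text
t 2.6 p [514.6 395.1 259.7] yaw -0.0 tilt [-0.001  0.    -1.   ] w 60.0 F [-0.2 -0.5  0. ] q [ 0.903  0.41   0.118 -0.    -1.28   0.667]
isolator_box [(array([394.38, 244.72]), array([281.7, 174.8]), 0.9, array([530.5, 397.4,  73. ]))]
isolator_grip [(array([392.56, 265.72]), array([280.4, 189.8]), 0.66, array([520.9, 398.5, 107. ]))]
hasp_lug [(array([374.22, 222.46]), array([267.3, 158.9]), 0.66, array([550.8, 411.4, 101. ]))]
hasp_hinge [(array([376.18, 216.3 ]), array([268.7, 154.5]), 0.57, array([555.1, 409.9, 101. ]))]
```

View pics/w1.png

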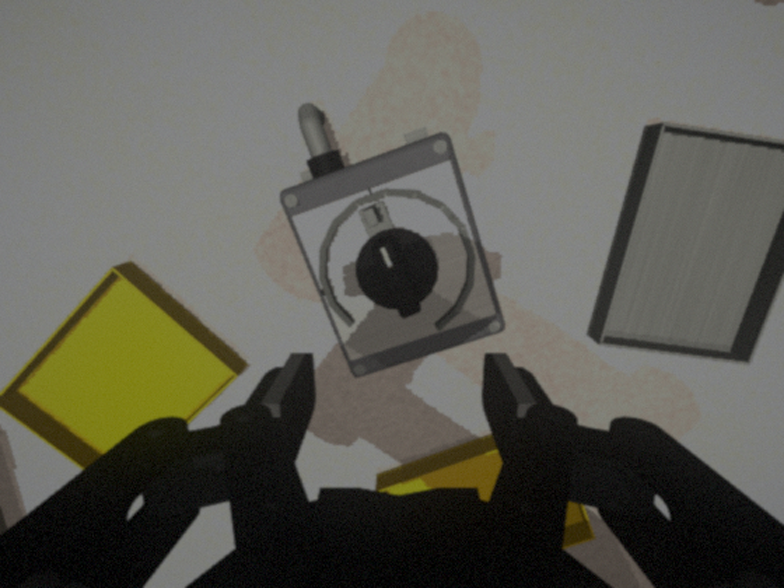

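Run:
```python
from h import *
c=cam("wrist")
P=np.array([back(np.array(u)/1.4,69,c) for u in [(291,201),(440,147),(495,325),(361,369)]])
print(P, P.mean(0))
for a,b in [(0,1),(3,2),(3,0),(2,1)]:
    d=P[b]-P[a]; print(np.linalg.norm(d),np.degrees(np.arctan2(d[1],d[0])))
im=eyes.get_image("wrist")
ctr=P.mean(0)[:2]
th=np.radians(18)
def w(x,y,z): return [ctr[0]+x*np.cos(th)-y*np.sin(th),ctr[1]+x*np.sin(th)+y*np.cos(th),z]
o=cv2.resize(im,None,fx=3,fy=3,interpolation=cv2.INTER_CUBIC)
def poly(pts,col):
    q=np.round(proj(pts,c)*3).astype(int); cv2.polylines(o,[q.reshape(-1,1,2)],False,col,1)
a=np.linspace(0,2*np.pi,60)
poly([w(85*x,70*y,68) for x,y in [(1,1),(1,-1),(-1,-1),(-1,1),(1,1)]],(255,0,0))
poly([w(55*np.cos(t),55*np.sin(t),82) for t in a],(0,255,0))
poly([w(32*np.cos(t),32*np.sin(t),85) for t in a],(0,255,255))
poly([w(28*x,8*y,119) for x,y in [(1,1),(1,-1),(-1,-1),(-1,1),(1,1)]],(255,0,255))
poly([w(46+6*x,4*y,112) for x,y in [(1,1),(1,-1),(-1,-1),(-1,1),(1,1)]],(255,255,0))
cv2.imwrite("pics/w1o.png",o[240:840,480:1150,::-1])
```

```text
[[562.8136 478.2453  69.    ]
 [602.5222 364.4561  69.    ]
 [461.7446 314.249   69.    ]
 [421.1736 427.2499  69.    ]] [512.0635 396.0501  69.    ]
120.51865934960138 -70.76271931618781
120.06338183817621 -70.25017761476116
150.54046685275932 19.80064466071476
149.46265349778636 19.628331162505813
```

View pics/w1o.png

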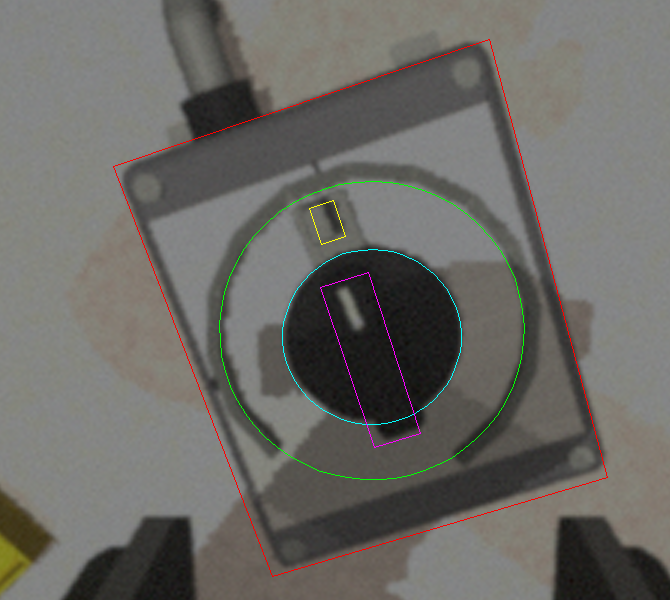

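The wrist view shows the box centred at world (513,396) and turned about +19.8°, with the handle at on and the lug at (374,215). The overlay matches. I'll grip the bar.

Run:
```python
from h import *
plan([513,396,170],0.345,3); plan([513,396,92],0.345,2,start=([513,396,170],.345))
```

```text
n 3 row [-0.03 -0.01  3.01] [-0.   -0.   -6.55]
n 2 row [0.  0.  3.9] [0. 0. 0.]
```

{"method": "jog_arm", "body": {
  "rows": [
    [[-0.05,-0.03,3],[0,0,-6.6],6],
    [[-0.05,-0.03,3],[0,0,-6.6],6],
    [[-0.05,-0.03,3],[0,0,-6.6],6],
    [[0,0,3.9],[0,0,0],6],
    [[0,0,3.9],[0,0,0],6],
    [[0,0,0],[0,0,0],6]
  ]
}}

```text
clock: 3.65
position: [511.3, 394.6, 88.9]
ee_rot: [0.985, 0.172, -0.003, 0.002]
contact_force: [-0.6, -0.5, -0.2]
gripper_width: 60.1
```

Run:
```python
from h import *
st(); shot("wrist","w2.png",s=1.4)
```

```text
t 3.65 p [511.3 394.6  88.9] yaw 0.347 tilt [-0.007  0.004 -1.   ] w 60.1 F [-0.6 -0.5 -0.2] q [ 0.907  0.546 -0.108 -0.001 -0.924  1.011]
```

View pics/w2.png

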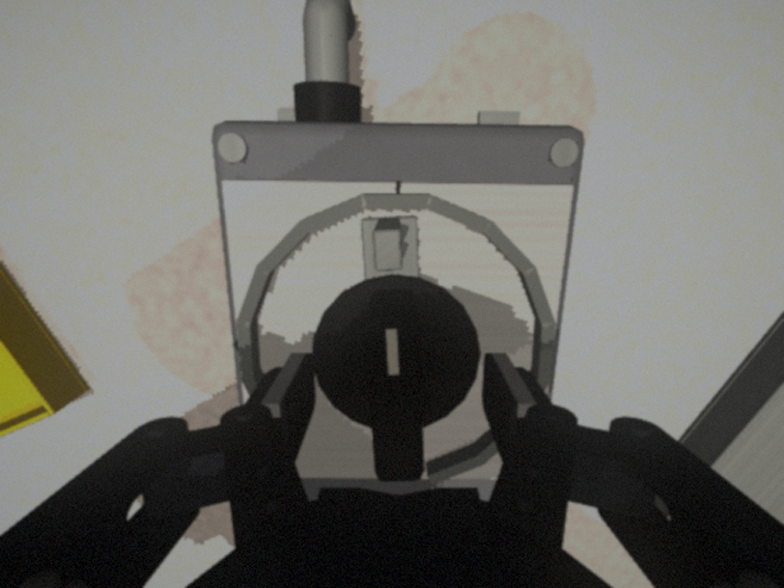

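The bar is centred between the fingers at picture column about 395. Now I close the jaws.

{"method": "jog_arm", "body": {
  "rows": [
    [[0.1,0,-0.3],[0,0,0],1.2],
    [[0,0,0],[0,0,0],1.2],
    [[0,0,0],[0,0,0],1.2],
    [[0,0,0],[0,0,0],1.2],
    [[0,0,0],[0,0,0],1.2]
  ]
}}

```text
clock: 4.32
position: [515.0, 397.0, 97.4]
ee_rot: [0.985, 0.173, 0.002, -0.001]
contact_force: [-1.2, -0.6, 5.9]
gripper_width: 14.8
```

{"method": "jog_arm", "body": {
  "rows": [
    [[0,0,0],[0,0,-9],1.2],
    [[0,0,0],[0,0,-9],1.2],
    [[0,0,0],[0,0,-9],1.2],
    [[0,0,0],[0,0,-9],1.2],
    [[0,0,0],[0,0,-9],1.2],
    [[0,0,0],[0,0,-9],1.2],
    [[0,0,0],[0,0,-9],1.2],
    [[0,0,0],[0,0,-9],1.2],
    [[0,0,0],[0,0,-9],1.2],
    [[0,0,0],[0,0,-9],1.2]
  ]
}}

```text
clock: 5.58
position: [513.1, 398.1, 97.4]
ee_rot: [0.573, 0.819, 0.002, -0.001]
contact_force: [-6.5, 2.7, 9.0]
gripper_width: 14.9
```

{"method": "jog_arm", "body": {
  "rows": [
    [[0,0,0],[0,0,-2],1.2],
    [[0,0,0],[0,0,0],1.2],
    [[0,0,0],[0,0,0],1.2]
  ]
}}

```text
clock: 5.95
position: [513.2, 397.8, 97.4]
ee_rot: [0.562, 0.827, 0.002, -0.001]
contact_force: [-7.0, 2.6, 9.4]
gripper_width: 14.9
```

Run:
```python
from h import *
st(); print(arm.read_state()["wrist_torque"]); shot("wrist","w3.png",s=1.4)
```

```text
t 5.95 p [513.2 397.8  97.4] yaw 1.947 tilt [ 0.004  0.001 -1.   ] w 14.9 F [-7.   2.6  9.4] q [ 0.907  0.538 -0.097 -0.003 -0.933  2.613]
[ 0.6818  2.0688 -1.2123]
```

View pics/w3.png

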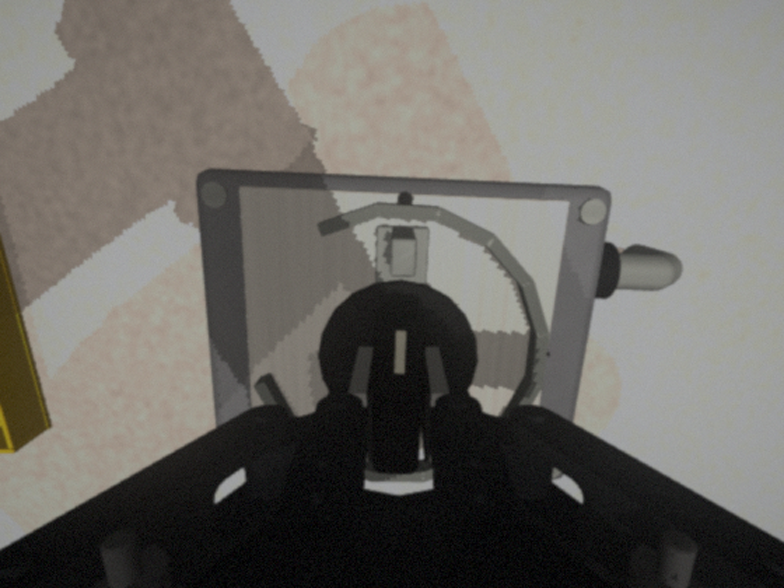

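The picture shows the bar at the stop (yaw 1.947) with the lug at the off dot (405,200). Next I release, lift, and flip the wrist half a turn so the last joint has range for the hasp arc.

{"method": "jog_arm", "body": {
  "rows": [
    [[0,0,0],[0,0,1],1.2],
    [[0,0,0],[0,0,0],4],
    [[0,0,0],[0,0,0],4],
    [[0,0,0],[0,0,0],4],
    [[0,0,-4],[0,0,0],4],
    [[0,0,-3.5],[0,0,0],4],
    [[0,0,0],[0,0,10.1],4],
    [[0,0,0],[0,0,10.1],4],
    [[0,0,0],[0,0,10.1],4],
    [[0,0,0],[0,0,10.1],4]
  ]
}}

```text
clock: 7.25
position: [514.3, 396.0, 169.7]
ee_rot: [0.819, 0.574, -0.0, 0.0]
contact_force: [-0.5, -0.1, -0.4]
gripper_width: 40.4
```

{"method": "jog_arm", "body": {
  "rows": [
    [[0,0,0],[0,0,10.1],2.4],
    [[0,0,0],[0,0,10.1],2.4],
    [[0,0,0],[0,0,10.1],2.4],
    [[0,0,0],[0,0,10.1],2.4],
    [[0,0,0],[0,0,10.1],2.4],
    [[0,0,0],[0,0,10.1],2.4],
    [[0,0,0],[0,0,10.1],2.4],
    [[0,0,0],[0,0,10.1],2.4],
    [[0,0,0],[0,0,10.1],2.4],
    [[0,0,0],[0,0,10.1],2.4]
  ]
}}

```text
clock: 8.5
position: [514.3, 396.0, 169.7]
ee_rot: [0.964, -0.267, -0.0, 0.0]
contact_force: [0.3, 0.5, 0.6]
gripper_width: 24.1
```

{"method": "jog_arm", "body": {
  "rows": [
    [[0,0,0],[0,0,10.1],2.4],
    [[0,0,0],[0,0,10.1],2.4],
    [[0,0,0],[0,0,10.1],2.4],
    [[0,0,0],[0,0,8],2.4],
    [[0,0,0],[0,0,0],2.4],
    [[0,0,0],[0,0,0],2.4]
  ]
}}

```text
clock: 9.25
position: [514.3, 396.1, 169.9]
ee_rot: [0.825, -0.565, 0.0, 0.0]
contact_force: [-0.0, -0.3, 0.7]
gripper_width: 24.3
```

Run:
```python
from h import *
st(); c=cam("wrist"); im=shot("wrist","w4.png",s=1.4)
for k,z in [("isolator_grip",107),("hasp_lug",101),("hasp_hinge",101)]:
    print(k,[(p*1.4,p,cf,np.round(back(p,z,c),1)) for p,cf in px("wrist",k)])
C=np.array([513,397]);a=1.916
print("lug model",C+46*np.array([np.cos(a),np.sin(a)]))
```

```text
t 9.25 p [514.3 396.1 169.9] yaw -1.2 tilt [ 0.  0. -1.] w 24.3 F [-0.  -0.3  0.7] q [ 0.905  0.47  -0.014  0.    -1.087 -0.534]
isolator_grip [(array([395.36, 307.3 ]), array([282.4, 219.5]), 0.76, array([516.6, 392.3, 107. ]))]
hasp_lug [(array([395.92, 390.04]), array([282.8, 278.6]), 0.89, array([498.3, 438.8, 101. ]))]
hasp_hinge [(array([398.72, 385.28]), array([284.8, 275.2]), 0.81, array([497.9, 435.5, 101. ]))]
lug model [497.4341 440.2863]
```

View pics/w4.png

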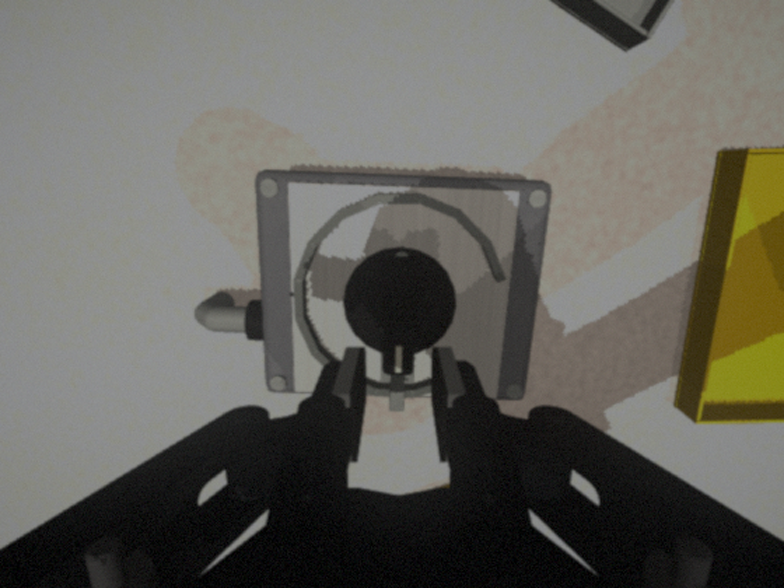

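Run:
```python
from h import *
plan([498,440,150],-1.2256,1); plan([498,440,92],-1.2256,2,start=([498,440,150],-1.2256))
h=np.array([521.8,372.5]); 
for d in (1.42,):
    y=-1.2256+d; p=h-72*np.array([np.cos(y),np.sin(y)]); print(p); plan([p[0],p[1],92],y,9,start=([498,440,92],-1.2256))
```

```text
n 1 row [-4.67 -0.07  2.01] [ 0.   -0.    1.39]
n 2 row [0.  0.  2.9] [0. 0. 0.]
[451.1562 358.5912]
n 9 row [0.08 1.13 0.  ] [ 0.    0.   -9.04]
```

{"method": "jog_arm", "body": {
  "rows": [
    [[-4.7,-0.07,2],[0,0,1.4],2.4],
    [[0,0,0],[0,0,0],2.4],
    [[0,0,2.9],[0,0,0],2.4],
    [[0,0,2.9],[0,0,0],2.4],
    [[0,0,0],[0,0,0],1.6],
    [[0,0,0],[0,0,0],1.6]
  ]
}}

```text
clock: 10.2
position: [498.8, 440.8, 93.5]
ee_rot: [0.818, -0.575, 0.0, -0.001]
contact_force: [-1.4, 0.1, 0.4]
gripper_width: 15.5
```

Run:
```python
from h import *
st(); shot("wrist","w5.png",s=1.4)
```

```text
t 10.2 p [498.8 440.8  93.5] yaw -1.226 tilt [-0.001 -0.002 -1.   ] w 15.5 F [-1.4  0.1  0.4] q [ 0.967  0.566 -0.057  0.001 -0.945 -0.622]
```

View pics/w5.png

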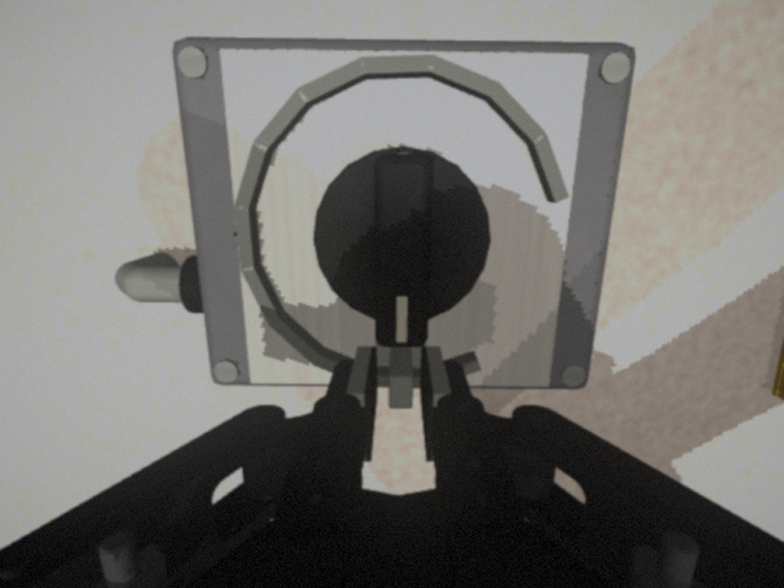

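The lug at (401,375) stands between the pads with slack. Now I swing it.

{"method": "jog_arm", "body": {
  "rows": [
    [[0.08,1.13,0],[0,0,-9],1.6],
    [[0.08,1.13,0],[0,0,-9],1.6],
    [[0.08,1.13,0],[0,0,-9],1.6],
    [[0.08,1.13,0],[0,0,-9],1.6],
    [[0.08,1.13,0],[0,0,-9],1.6],
    [[0.08,1.13,0],[0,0,-9],1.6],
    [[0.08,1.13,0],[0,0,-9],1.6],
    [[0.08,1.13,0],[0,0,-9],1.6],
    [[0.08,1.13,0],[0,0,-9],1.6],
    [[0,0,0],[0,0,0],1.6]
  ]
}}

```text
clock: 11.5
position: [451.4, 359.5, 93.8]
ee_rot: [0.996, 0.092, 0.001, -0.001]
contact_force: [0.2, -0.1, -0.2]
gripper_width: 16.3
```

Run:
```python
from h import *
st(); shot("wrist","w6.png",s=1.4)
```

```text
t 11.5 p [451.4 359.5  93.8] yaw 0.185 tilt [ 0.002 -0.002 -1.   ] w 16.3 F [ 0.2 -0.1 -0.2] q [ 0.953  0.437 -0.292  0.    -0.839  0.802]
```

View pics/w6.png

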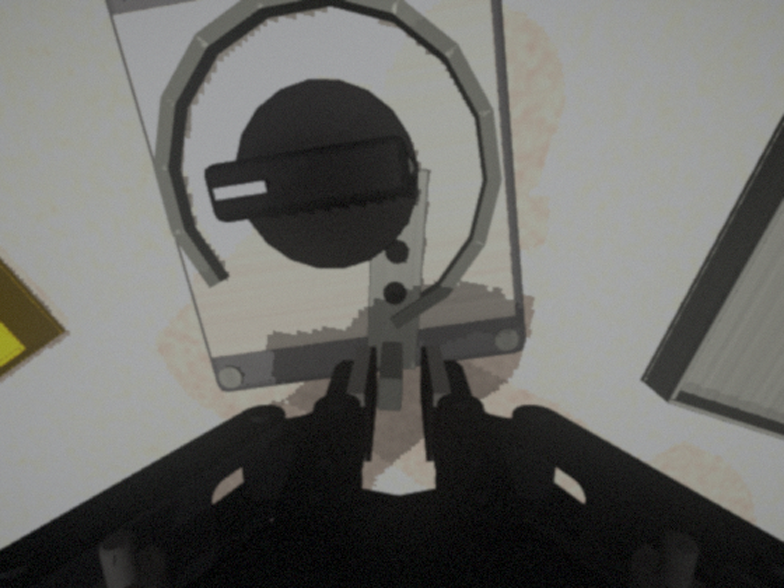

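The hasp tongue is out through the gate, with the lug at (391,365) and hasp about 1.36 rad. The bar still stands along the off axis. I'll lift and go look at the carrier.

Run:
```python
from h import *
c=cam("scene"); s=cam("side")
# rail deck far-end corners from crops (scene crop origin 130,140 x2.5 ; side 130,130 x2.5)
f=lambda u:(130+u[0]/2.5,140+u[1]/2.5); g=lambda u:(130+u[0]/2.5,130+u[1]/2.5)
for u in [(263,215),(316,187)]: print("scene",back(f(u),10,c))
for u in [(426,235),(441,183),(712,283)]: print("side",back(g(u),10,s))
print("handle top", tri([f((168,90)),g((640,203))],[c,s]))
plan([451,359,260],0.185,3)
```

```text
scene [598.3921 -37.3471  10.    ]
scene [501.5958 -30.1508  10.    ]
side [513.6383 -32.7413  10.    ]
side [607.4366 -36.3493  10.    ]
side [ 513.5769 -409.1546   10.    ]
handle top [ 558.8098 -296.8779   87.3854]
n 3 row [-0.01  0.02 -5.55] [-0.03 -0.04 -0.01]
```

Run:
```python
from h import *
plan([540,-250,270],0.0,12,start=([451,359,260],.185))
```

```text
n 12 row [ 0.23  5.13 -0.08] [0.   0.   0.88]
```

{"method": "jog_arm", "body": {
  "rows": [
    [[0,0,-5.5],[0,0,0],1.6],
    [[0,0,-5.5],[0,0,0],1.6],
    [[0,0,-5.6],[0,0,0],1.6],
    [[0,0,0],[0,0,0],4]
  ]
}}

```text
clock: 12.05
position: [452.8, 361.7, 264.8]
ee_rot: [0.996, 0.093, 0.005, -0.004]
contact_force: [-0.1, 0.7, -0.8]
gripper_width: 32.8
```

{"method": "jog_arm", "body": {
  "rows": [
    [[0.23,5.13,-0.08],[0,0,0.9],4],
    [[0.23,5.13,-0.08],[0,0,0.9],4],
    [[0.23,5.13,-0.08],[0,0,0.9],4],
    [[0.23,5.13,-0.08],[0,0,0.9],4],
    [[0.23,5.13,-0.08],[0,0,0.9],4],
    [[0.23,5.13,-0.08],[0,0,0.9],4],
    [[0.23,5.13,-0.08],[0,0,0.9],4],
    [[0.23,5.13,-0.08],[0,0,0.9],4],
    [[0.23,5.13,-0.08],[0,0,0.9],4],
    [[0.23,5.13,-0.08],[0,0,0.9],4]
  ]
}}

```text
clock: 13.3
position: [533.3, -148.4, 265.9]
ee_rot: [1.0, 0.014, 0.0, -0.0]
contact_force: [0.4, 0.1, 0.1]
gripper_width: 39.8
```

{"method": "jog_arm", "body": {
  "rows": [
    [[0.23,5.13,-0.08],[0,0,0.9],4],
    [[0.23,5.13,-0.08],[0,0,0.9],4],
    [[0,0,0],[0,0,0],4],
    [[0,0,0],[0,0,0],4]
  ]
}}

```text
clock: 13.8
position: [539.9, -249.3, 267.1]
ee_rot: [1.0, -0.001, -0.0, -0.0]
contact_force: [-0.2, 0.7, 0.3]
gripper_width: 39.8
```

Run:
```python
from h import *
st(); c=cam("wrist"); im=shot("wrist","w7.png",s=1.4)
for k,z in [("carrier_handle",56),("isolator_grip",107)]:
    print(k,[(p*1.4,p,cf,np.round(back(p,z,c),1)) for p,cf in px("wrist",k)])
for n in ("scene","side"):
    shot(n,n+"2.png",(130,130,410,290),2.6)
```

```text
t 13.8 p [ 539.9 -249.3  267.1] yaw -0.003 tilt [-0.001 -0.    -1.   ] w 39.8 F [-0.2  0.7  0.3] q [-0.161  0.311 -0.011 -0.    -1.25   1.729]
carrier_handle [(array([537.46, 235.34]), array([383.9, 168.1]), 0.77, array([ 559.4, -366.2,   56. ]))]
isolator_grip [(array([633.22, 231.14]), array([452.3, 165.1]), 0.6, array([ 569.4, -417.4,  107. ]))]
```

View pics/w7.png

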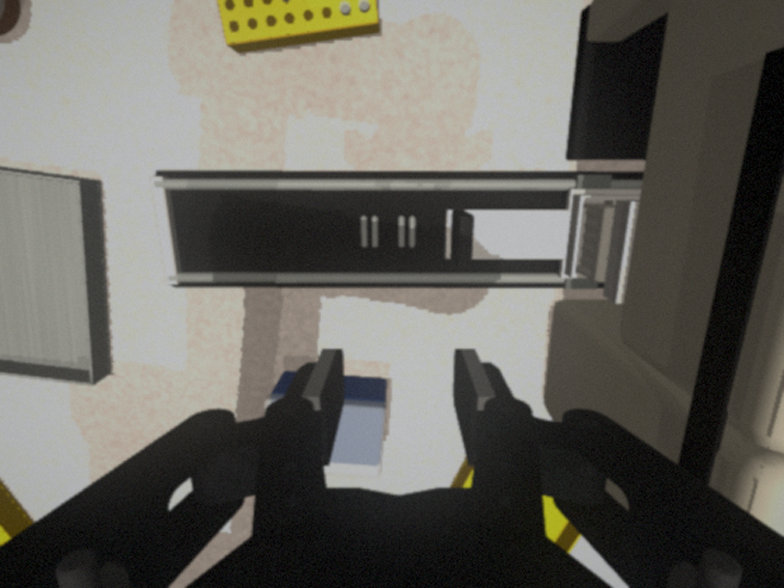

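View pics/scene2.png

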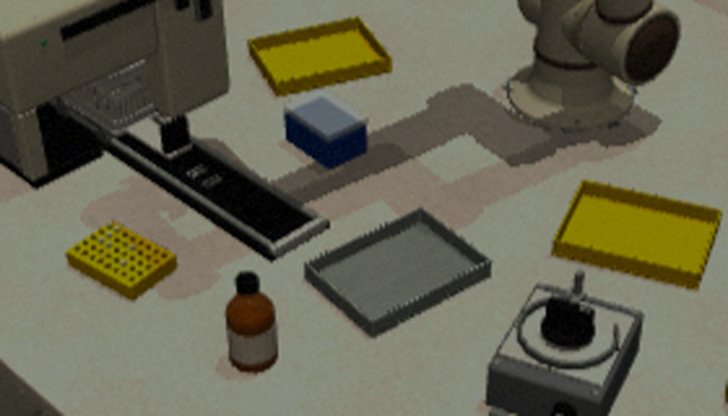

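View pics/side2.png

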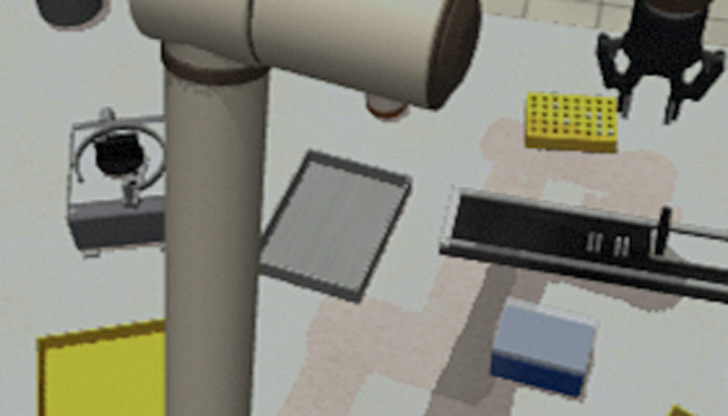

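Run:
```python
from h import *
c=cam("wrist"); im=eyes.get_image("wrist")
for u in [(158,183),(575,186),(175,280),(568,282)]: print(u,back(np.array(u)/1.4,10,c))
o=cv2.resize(im[100:240,60:460],None,fx=2*1.0,fy=2*1.0,interpolation=cv2.INTER_CUBIC)
def draw(ox,oy,th,s=2,off=(60,100)):
    w=lambda x,y,z:[ox+x*np.cos(th)-y*np.sin(th),oy+x*np.sin(th)+y*np.cos(th),z]
    def poly(pts,col):
        q=np.round((proj(pts,c)-off)*s).astype(int); cv2.polylines(o,[q.reshape(-1,1,2)],False,col,1)
    poly([w(x,y,10) for x,y in [(-55,0),(-55,374),(55,374),(55,0)]],(255,0,0))
    for z,col in ((78,(0,255,0)),(30,(0,255,255))):
        poly([w(22*x,100+6*y,z) for x,y in [(1,1),(1,-1),(-1,-1),(-1,1),(1,1)]],col)
draw(557,-409,0.0)
cv2.imwrite("pics/w7o.png",o[:,:,::-1])
```

```text
(158, 183) [601.5411 -29.2644  10.    ]
(575, 186) [ 599.1088 -411.0774   10.    ]
(175, 280) [510.22   -31.7642  10.    ]
(568, 282) [ 508.4103 -414.6304   10.    ]
```

View pics/w7o.png

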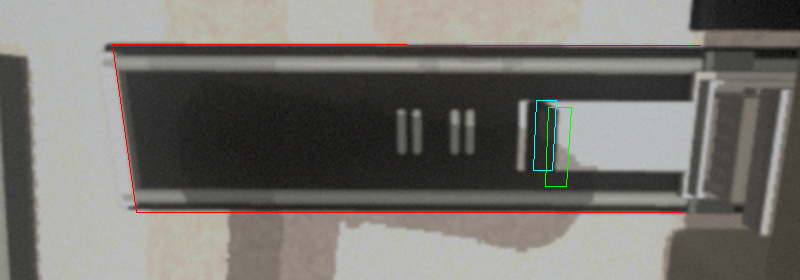

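The wrist view shows the rail along the world y axis. The handle plate is near picture (460,235), about world (556,-304), and the overlay was about 5 mm off in y before correction. I'll move above it.

{"method": "jog_arm", "body": {
  "rows": [
    [[1.6,5.5,5],[0,0,0],4],
    [[0,0,5],[0,0,0],4],
    [[0,0,0],[0,0,0],4],
    [[0,0,0],[0,0,0],4]
  ]
}}

```text
clock: 14.6
position: [554.4, -294.8, 178.9]
ee_rot: [1.0, 0.0, 0.001, 0.001]
contact_force: [0.9, -0.1, 0.1]
gripper_width: 39.9
```

Run:
```python
from h import *
st(); c=cam("wrist"); im=shot("wrist","w8.png",s=1.4)
for k,z in [("carrier_handle",56)]:
    print(k,[(p*1.4,p,cf,np.round(back(p,z,c),1)) for p,cf in px("wrist",k)])
```

```text
t 14.6 p [ 554.4 -294.8  178.9] yaw 0.0 tilt [ 0.003  0.002 -1.   ] w 39.9 F [ 0.9 -0.1  0.1] q [-0.231  0.427 -0.063  0.001 -1.078  1.801]
carrier_handle [(array([507.92, 275.1 ]), array([362.8, 196.5]), 0.92, array([ 561.3, -366.2,   56. ]))]
```

View pics/w8.png

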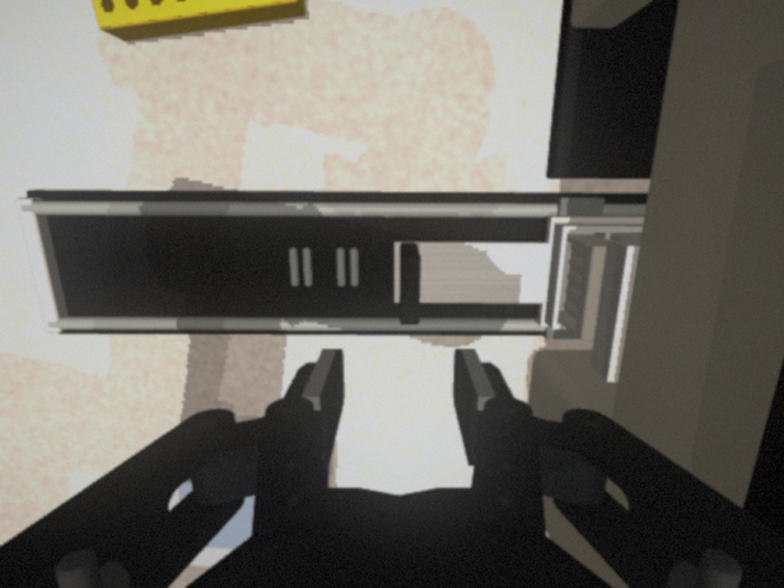

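Run:
```python
from h import *
c=cam("wrist")
for u in [(403,246),(420,246),(403,322),(420,322),(411,284)]: print(u,np.round(back(np.array(u)/1.4,78,c),1))
for u in [(395,241),(395,303)]: print(u,np.round(back(np.array(u)/1.4,30,c),1))
```

```text
(403, 246) [ 584.1 -298.3   78. ]
(420, 246) [ 584.1 -308.2   78. ]
(403, 322) [ 537.4 -298.4   78. ]
(420, 322) [ 537.4 -308.8   78. ]
(411, 284) [ 561.3 -303.1   78. ]
(395, 241) [ 580.  -293.4   30. ]
(395, 303) [ 535.1 -293.3   30. ]
```

The plate top is at (411,284), which gives world (559,-303). I'll descend and grip it.

{"method": "jog_arm", "body": {
  "rows": [
    [[0.25,0.87,4],[0,0,0],4],
    [[0,0,5],[0,0,0],4],
    [[0,0,4.2],[0,0,0],4],
    [[0,0,0],[0,0,0],4],
    [[0,0,0],[0,0,0],0.8],
    [[0,0,0],[0,0,0],0.8],
    [[0,0,0],[0,0,0],0.8],
    [[0,0,0],[0,0,0],0.8]
  ]
}}

```text
clock: 15.7
position: [557.9, -303.5, 48.1]
ee_rot: [1.0, -0.0, 0.003, 0.001]
contact_force: [-0.1, 3.6, 7.2]
gripper_width: 11.2
```

Run:
```python
from h import *
st(); c=cam("wrist"); im=shot("wrist","w9.png",s=1.4)
```

```text
t 15.7 p [ 557.9 -303.5   48.1] yaw -0.001 tilt [ 0.006  0.002 -1.   ] w 11.2 F [-0.1  3.6  7.2] q [-0.244  0.573 -0.184  0.    -0.808  1.814]
```

View pics/w9.png

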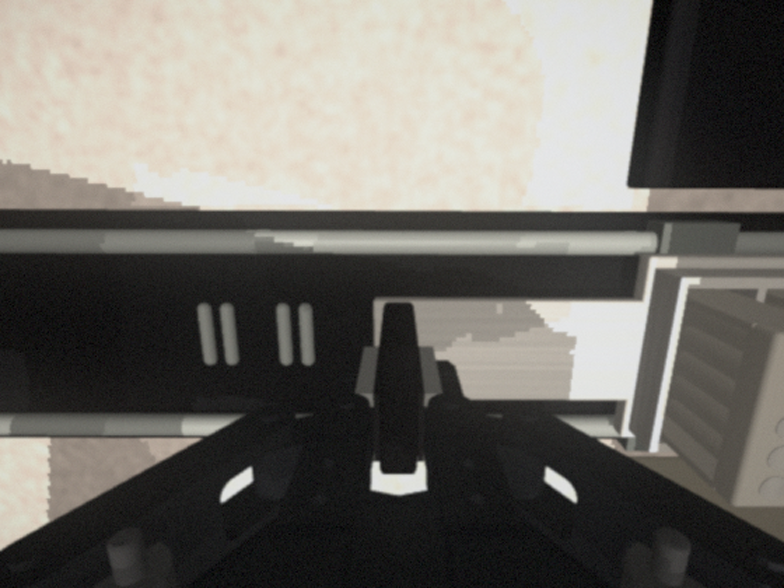

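{"method": "jog_arm", "body": {
  "rows": [
    [[0.02,-2,0],[0,0,0],0.8],
    [[0.02,-3,0],[0,0,0],0.8],
    [[0.02,-3,0],[0,0,0],0.8],
    [[0.02,-3,0],[0,0,0],0.8],
    [[0.02,-3,0],[0,0,0],0.8],
    [[0.02,-3,0],[0,0,0],0.8],
    [[0,-3,0],[0,0,0],0.8],
    [[0,-1.5,0],[0,0,0],0.8],
    [[0,-0.4,0],[0,0,0],0.8],
    [[0,0,0],[0,0,0],0.8]
  ]
}}

```text
clock: 17.0
position: [559.0, -83.4, 48.1]
ee_rot: [1.0, -0.0, 0.003, -0.0]
contact_force: [-2.5, 4.6, 10.0]
gripper_width: 10.9
```

{"method": "jog_arm", "body": {
  "rows": [
    [[0,0,0],[0,0,0],0.8],
    [[0,0,0],[0,0,0],0.8]
  ]
}}

```text
clock: 17.25
position: [559.0, -83.5, 48.0]
ee_rot: [1.0, -0.0, 0.003, -0.0]
contact_force: [-3.0, 4.4, 8.6]
gripper_width: 11.0
```

Run:
```python
from h import *
st(); c=cam("wrist"); im=shot("wrist","w10.png",s=1.4); shot("side","side3.png",(130,130,430,290),2.6)
```

```text
t 17.25 p [559.  -83.5  48. ] yaw -0.001 tilt [ 0.006 -0.001 -1.   ] w 11.0 F [-3.   4.4  8.6] q [ 0.138  0.48  -0.366  0.    -0.719  1.432]
```

View pics/w10.png

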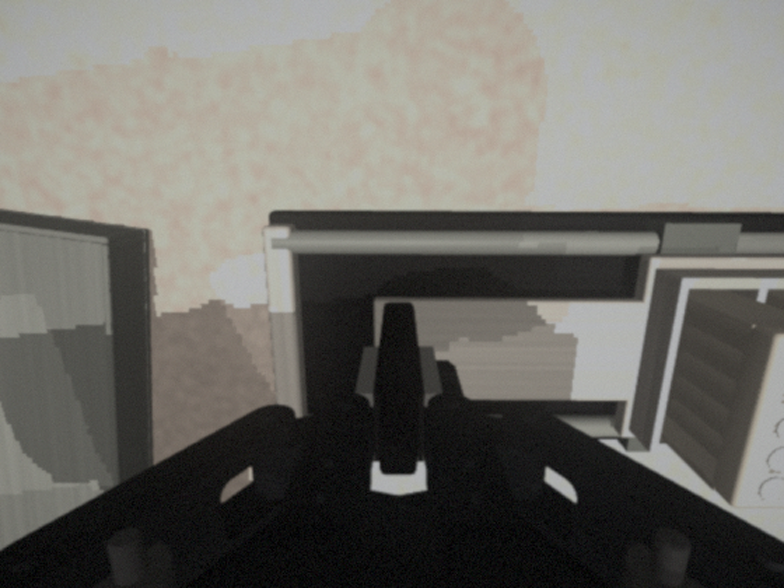

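View pics/side3.png

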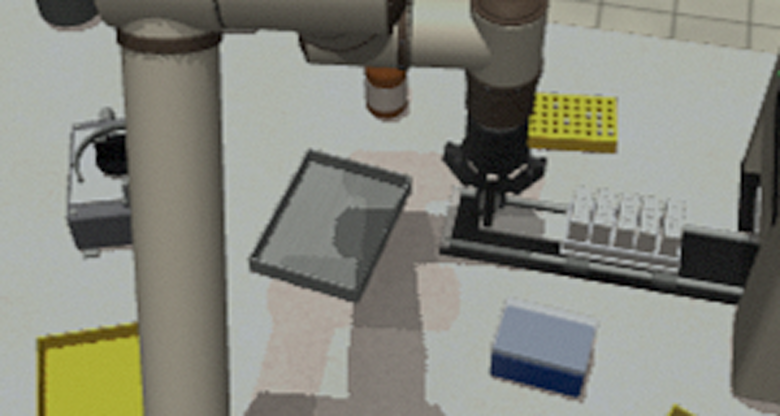

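Five cartridges are out and the carrier moved 220.0 mm. I'll release, lift and look from above.

{"method": "jog_arm", "body": {
  "rows": [
    [[0,0,0],[0,0,0],4],
    [[0,0,0],[0,0,0],4],
    [[0,0,0],[0,0,0],4],
    [[0,0,-5],[0,0,0],6],
    [[0,0,-5.5],[0,0,0],8],
    [[0,0,-5.5],[0,0,0],8],
    [[0,0,-5.5],[0,0,0],8],
    [[0,0,0],[0,0,0],8]
  ]
}}

```text
clock: 18.35
position: [559.5, -84.6, 265.0]
ee_rot: [1.0, -0.0, 0.006, -0.0]
contact_force: [0.1, -0.7, -0.6]
gripper_width: 80.2
```

Run:
```python
from h import *
st(); plan([558,-240,265],-np.pi/2-0.0055)
```

```text
t 18.35 p [559.5 -84.6 265. ] yaw -0.001 tilt [ 0.011 -0.    -1.   ] w 80.2 F [ 0.1 -0.7 -0.6] q [ 0.137  0.256 -0.094  0.002 -1.21   1.432]
n 10 row [1.11 1.32 0.  ] [-0.05 -0.05  9.03]
```

{"method": "jog_arm", "body": {
  "rows": [
    [[1.11,1.32,0],[0,0,9.03],8],
    [[1.11,1.32,0],[0,0,9.03],8],
    [[1.11,1.32,0],[0,0,9.03],8],
    [[1.11,1.32,0],[0,0,9.03],8],
    [[1.11,1.32,0],[0,0,9.03],8],
    [[1.11,1.32,0],[0,0,9.03],8],
    [[1.11,1.32,0],[0,0,9.03],8],
    [[1.11,1.32,0],[0,0,9.03],8],
    [[1.11,1.32,0],[0,0,9.03],8],
    [[1.11,1.32,0],[0,0,9.03],8]
  ]
}}

```text
clock: 19.6
position: [554.5, -240.1, 257.8]
ee_rot: [-0.703, 0.711, 0.001, -0.001]
contact_force: [-0.2, -0.3, 0.5]
gripper_width: 80.0
```

Run:
```python
from h import *
st(); c=cam("wrist"); im=shot("wrist","w11.png",s=1.4)
for k,z in [("cartridge1_mid",56),("tray",10)]:
    print(k,[(p*1.4,cf,np.round(back(p,z,c),1)) for p,cf in px("wrist",k)])
```

```text
t 19.6 p [ 554.5 -240.1  257.8] yaw -1.583 tilt [-0.001  0.003 -1.   ] w 80.0 F [-0.2 -0.3  0.5] q [-0.141  0.334 -0.001 -0.    -1.239  0.129]
cartridge1_mid [(array([390.74, 168.7 ]), 0.64, array([ 558.3, -314.1,   56. ]))]
tray [(array([732.48, 103.74]), 0.81, array([ 267.2, -364.3,   10. ])), (array([398.44, 491.82]), 0.41, array([556.1,  27.3,  10. ]))]
```

View pics/w11.png

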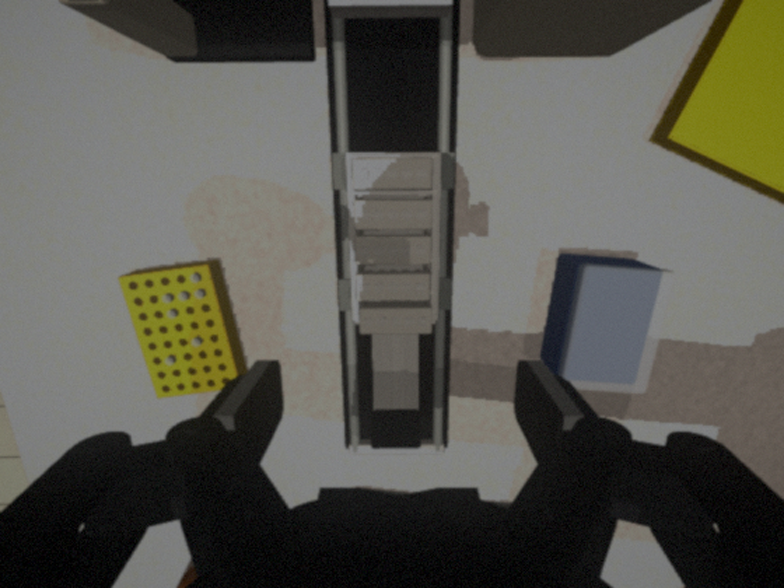

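Run:
```python
from h import *
c=cam("wrist"); im=eyes.get_image("wrist")
x0,y0,x1,y1=220,95,340,325; s=2.6
o=cv2.resize(im[y0:y1,x0:x1],None,fx=s*1.5,fy=s,interpolation=cv2.INTER_CUBIC)
o=cv2.convertScaleAbs(o,alpha=1.6,beta=-60); o2=o.copy()
th=-0.0055; H=np.array([558.,-83.5])
w=lambda x,y,z:[H[0]+x*np.cos(th)-y*np.sin(th),H[1]+x*np.sin(th)+y*np.cos(th),z]
def poly(pts,col):
    q=np.round((proj(pts,c)-[x0,y0])*[s*1.5,s]).astype(int); cv2.polylines(o2,[q.reshape(-1,1,2)],True,col,1)
for k in range(5):
    yc=-115-28*k; poly([w(29*a,yc+11*b,82) for a,b in [(1,1),(1,-1),(-1,-1),(-1,1)]],(255,0,0))
poly([w(22*a,6*b,78) for a,b in [(1,1),(1,-1),(-1,-1),(-1,1)]],(0,255,0))
cv2.imwrite("pics/w11o.png",np.hstack([o,o2])[:600,:,::-1]); print(o.shape)
```

```text
(598, 468, 3)
```

View pics/w11o.png

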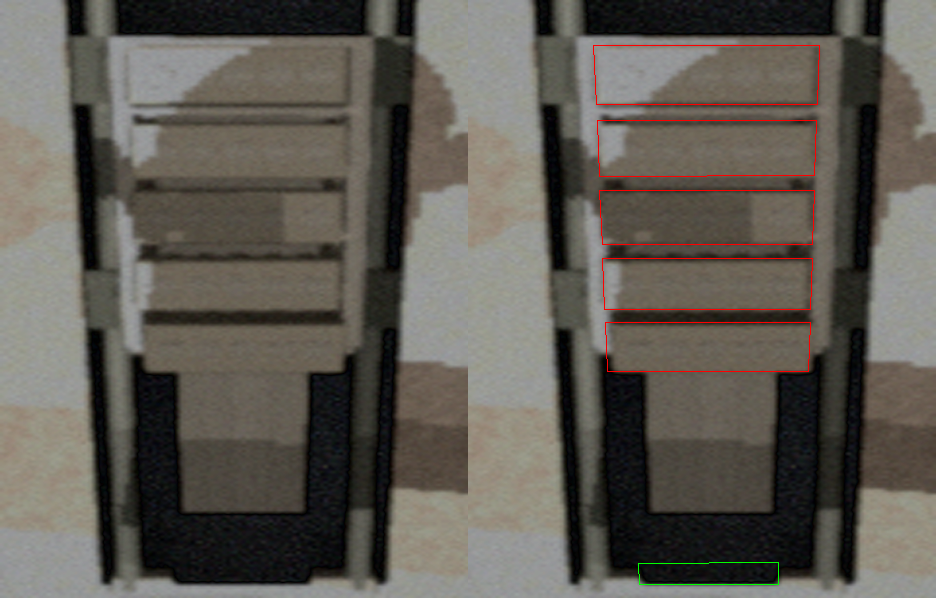

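The overlay shows five cartridges matching the model at x≈557 and y = -198.5 - 28k, though that picture was 936 px wide, over the size limit. I'll grasp the near one first.

Run:
```python
from h import *
Y=-np.pi/2-.0055
plan([557.4,-198.5,130],Y,3);
```

```text
n 3 row [-1.37 -0.07  4.29] [0.03 0.01 0.01]
```

{"method": "jog_arm", "body": {
  "rows": [
    [[-1.37,-0.08,4.3],[0,0,0],8],
    [[-1.37,-0.08,4.3],[0,0,0],8],
    [[-1.37,-0.08,4.3],[0,0,0],8],
    [[0,0,3],[0,0,0],8],
    [[0,0,2.5],[0,0,0],8],
    [[0,0,1.9],[0,0,0],8],
    [[0,0,0],[0,0,0],8],
    [[0,0,0],[0,0,0],8]
  ]
}}

```text
clock: 20.8
position: [558.8, -198.4, 57.2]
ee_rot: [-0.705, 0.709, -0.001, 0.0]
contact_force: [0.3, -0.5, 0.2]
gripper_width: 79.9
```

Run:
```python
from h import *
st(); c=cam("wrist"); im=shot("wrist","w12.png",s=1.4)
```

```text
t 20.8 p [ 558.8 -198.4   57.2] yaw -1.576 tilt [ 0.    -0.001 -1.   ] w 79.9 F [ 0.3 -0.5  0.2] q [-0.068  0.506 -0.284  0.    -0.779  0.063]
```

View pics/w12.png

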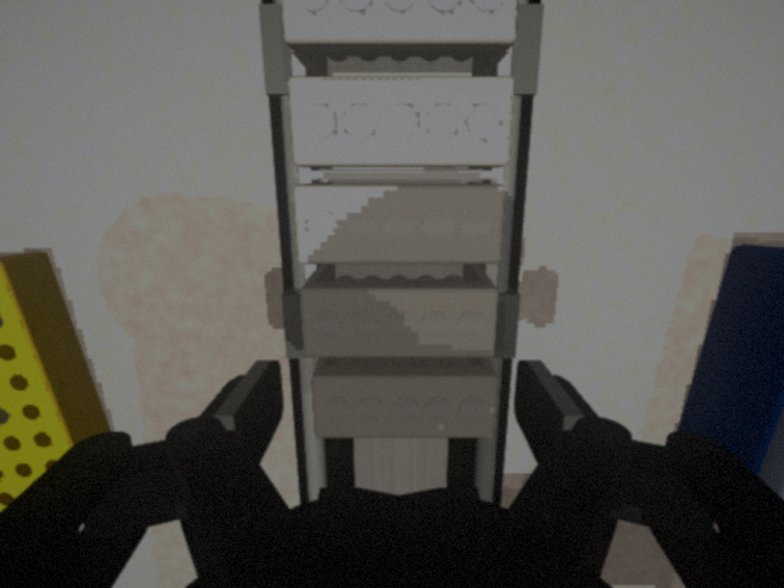

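All five with foil wells show, and the nearest at (403,400) sits between the fingers. I'll lower 6 mm and close.

{"method": "jog_arm", "body": {
  "rows": [
    [[0,0,0.6],[0,0,0],8],
    [[0,0,0],[0,0,0],5.2],
    [[0,0,0],[0,0,0],5.2],
    [[0,0,0],[0,0,0],5.2],
    [[0,0,0],[0,0,0],5.2],
    [[0,0,-2],[0,0,0],5.2],
    [[0,0,-4],[0,0,0],5.2],
    [[0,0,-4],[0,0,0],5.2],
    [[0,0,-4],[0,0,0],5.2],
    [[0,0,0],[0,0,0],5.2]
  ]
}}

```text
clock: 22.1
position: [559.9, -198.9, 194.3]
ee_rot: [-0.705, 0.709, -0.003, 0.002]
contact_force: [-0.7, -0.1, -0.3]
gripper_width: 56.9
```

Run:
```python
from h import *
st(); c=cam("wrist"); im=shot("wrist","w13.png",s=1.4)
s=cam("side"); ss=shot("side","side4.png",(190,150,430,290),3)
print([(p,cf) for p,cf in px("side","tray")],[(p,cf) for p,cf in px("scene","tray")])
```

```text
t 22.1 p [ 559.9 -198.9  194.3] yaw -1.577 tilt [ 0.001 -0.008 -1.   ] w 56.9 F [-0.7 -0.1 -0.3] q [-0.069  0.357 -0.132  0.001 -1.075  0.062]
[(array([396.5, 328.4]), 0.97), (array([256.3, 216.1]), 0.89), (array([ 90.1, 219.2]), 0.77), (array([167.8, 278.3]), 0.67), (array([352.6, 215.4]), 0.63), (array([368.4, 214.6]), 0.15)] [(array([448.1, 295.2]), 0.95), (array([374.8, 220.8]), 0.9), (array([284.6, 231.6]), 0.62), (array([251.7, 152.1]), 0.61)]
```

View pics/w13.png

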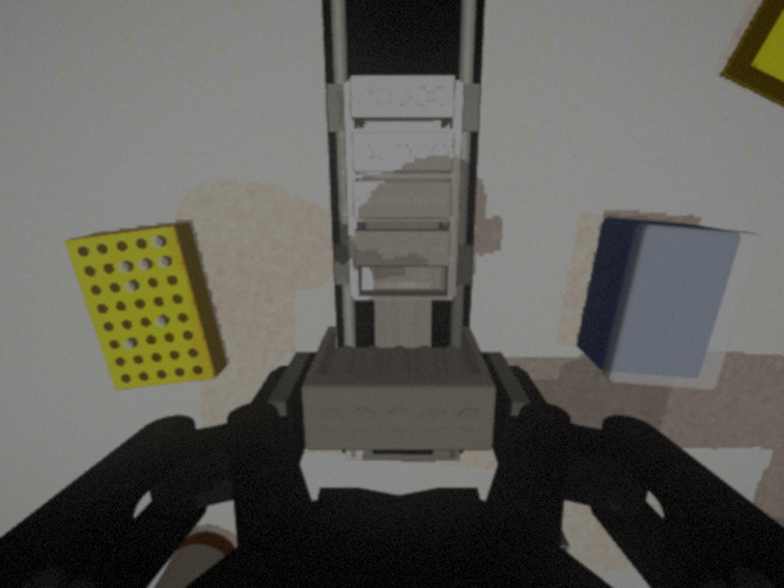

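View pics/side4.png

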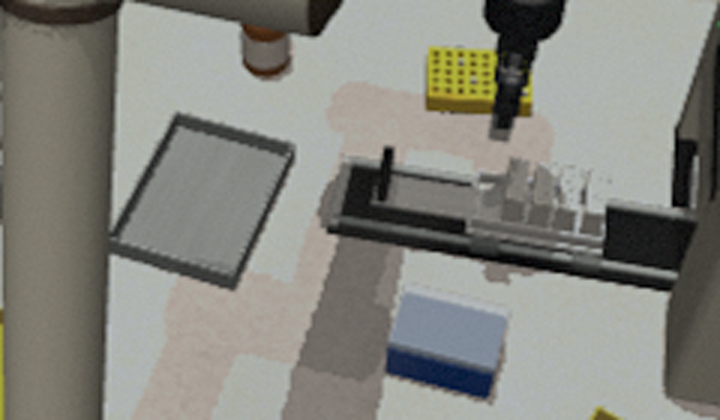

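```bash
cat >> h.py <<'E'
def rect(P,L=200,W=150):
    "P corners in order: c, angle of long side"
    P=np.array(P)[:,:2]; c=P.mean(0)
    e=[P[(i+1)%4]-P[i] for i in range(4)]; l=[np.linalg.norm(v) for v in e]
    k=0 if l[0]+l[2]>l[1]+l[3] else 1
    a=e[k]-e[k+2]; return c,np.arctan2(a[1],a[0])%np.pi,np.round(l,1)
E
python3 - <<'E'
from h import *
s=cam("side")
P=[back((190+u[0]/3,150+u[1]/3),28,s) for u in [(178,114),(295,150),(234,272),(113,234)]]
print(np.round(P,1)); print(rect(P))
E
```

```text
[[619.8 171.   28. ]
 [593.8  25.1  28. ]
 [412.   54.8  28. ]
 [434.  196.4  28. ]]
(array([514.9134, 111.8327]), np.float64(2.9929109339619617), array([148.2, 184.2, 143.4, 187.5]))
```

The cartridge is held and the other four still stand in the carrier. I'll move to view the tray.

Run:
```python
from h import *
plan([430,112,270],-0.15,9)
```

```text
n 9 row [-3.94 -0.96 -0.9 ] [ 0.01  0.02 -9.09]
```

{"method": "jog_arm", "body": {
  "rows": [
    [[-3.94,-0.96,-0.9],[0,0,-9.1],5.2],
    [[-3.94,-0.96,-0.9],[0,0,-9.1],5.2],
    [[-3.94,-0.96,-0.9],[0,0,-9.1],5.2],
    [[-3.94,-0.96,-0.9],[0,0,-9.1],5.2],
    [[-3.94,-0.96,-0.9],[0,0,-9.1],5.2],
    [[-3.94,-0.96,-0.9],[0,0,-9.1],5.2],
    [[-3.94,-0.96,-0.9],[0,0,-9.1],5.2],
    [[-3.94,-0.96,-0.9],[0,0,-9.1],5.2],
    [[-3.94,-0.96,-0.9],[0,0,-9.1],5.2],
    [[0,0,0],[0,0,0],5.2]
  ]
}}

```text
clock: 23.55
position: [429.0, 112.1, 271.4]
ee_rot: [0.997, -0.072, -0.0, 0.0]
contact_force: [0.1, -0.2, -0.8]
gripper_width: 57.3
```

Run:
```python
from h import *
st(); c=cam("wrist"); im=shot("wrist","w14.png",s=1.4)
```

```text
t 23.55 p [429.  112.1 271.4] yaw -0.144 tilt [-0.001  0.    -1.   ] w 57.3 F [ 0.1 -0.2 -0.8] q [ 0.624  0.039 -0.34  -0.    -1.193  0.803]
```

View pics/w14.png

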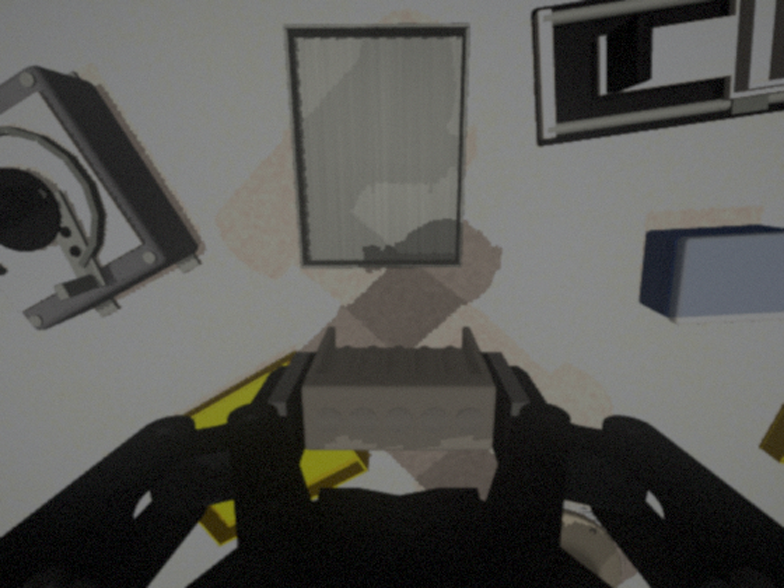

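Run:
```python
from h import *
c=cam("wrist")
P=[back(np.array(u)/1.4,28,c) for u in [(286,26),(469,25),(462,265),(302,266)]]
print(np.round(P,1)); ct,a,l=rect(P); print(ct,a-np.pi,l)
a-=np.pi
for k in range(5):
    x=72-36*k; print(k,ct+x*np.array([np.cos(a),np.sin(a)]))
```

```text
[[624.1 173.3  28. ]
 [603.5  28.   28. ]
 [409.1  54.   28. ]
 [429.7 201.2  28. ]]
[516.5795 114.1017] -0.13790046499297093 [146.7 196.1 148.6 196.3]
0 [587.896  104.2043]
1 [552.2377 109.153 ]
2 [516.5795 114.1017]
3 [480.9212 119.0504]
4 [445.263  123.9991]
```

The tray is at (516.6,114.1) with yaw -0.138. The first cartridge goes into the far slot at (588,104).

Run:
```python
from h import *
plan([588,104,110],-.138,4)
```

```text
n 4 row [ 3.94 -0.38  4.02] [ 0.01  0.01 -0.12]
```

{"method": "jog_arm", "body": {
  "rows": [
    [[3.94,-0.38,4],[0,0,-0.1],5.2],
    [[3.94,-0.38,4],[0,0,-0.1],5.2],
    [[3.94,-0.38,4],[0,0,-0.1],5.2],
    [[3.94,-0.38,4],[0,0,-0.1],5.2],
    [[0,0,4],[0,0,0],5.2],
    [[0,0,2.5],[0,0,0],5.2],
    [[0,0,0],[0,0,0],5.2],
    [[0,0,0],[0,0,0],5.2]
  ]
}}

```text
clock: 24.6
position: [589.7, 103.2, 46.9]
ee_rot: [0.998, -0.071, 0.0, 0.0]
contact_force: [0.2, 0.1, 0.5]
gripper_width: 57.2
```

Run:
```python
from h import *
st(); c=cam("wrist"); im=shot("wrist","w15.png",s=1.4)
```

```text
t 24.6 p [589.7 103.2  46.9] yaw -0.141 tilt [ 0.001  0.    -1.   ] w 57.2 F [0.2 0.1 0.5] q [ 0.444  0.528 -0.278  0.001 -0.765  0.985]
```

View pics/w15.png

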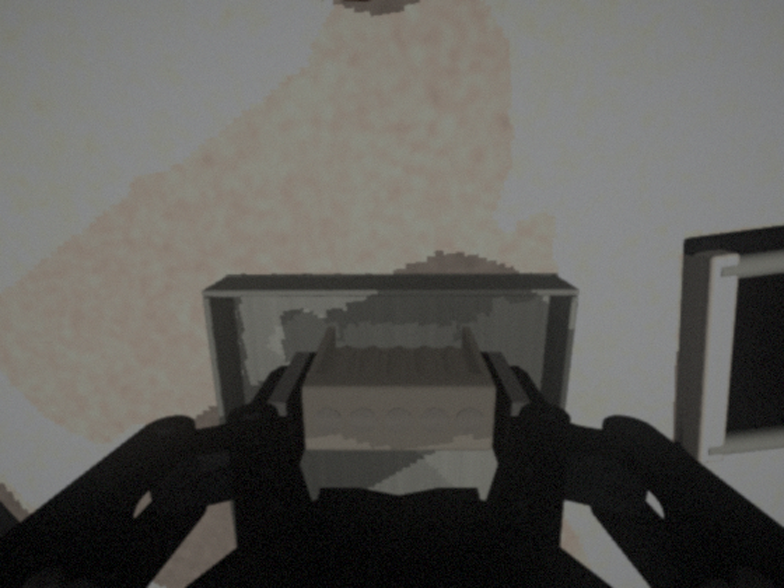

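Clear of the tray walls. I'll lower in small steps and watch the force.

{"method": "jog_arm", "body": {
  "rows": [
    [[0,0,1],[0,0,0],5.2],
    [[0,0,0.5],[0,0,0],5.2],
    [[0,0,0],[0,0,0],5.2]
  ]
}}

```text
clock: 25.02
position: [588.5, 103.5, 31.3]
ee_rot: [0.998, -0.07, -0.0, 0.0]
contact_force: [0.0, 0.2, -0.5]
gripper_width: 57.0
```

{"method": "jog_arm", "body": {
  "rows": [
    [[0,0,0.3],[0,0,0],5.2],
    [[0,0,0],[0,0,0],5.2]
  ]
}}

```text
clock: 25.28
position: [588.8, 103.5, 28.5]
ee_rot: [0.998, -0.07, -0.0, 0.0]
contact_force: [-0.2, 0.2, -1.5]
gripper_width: 57.0
```

{"method": "jog_arm", "body": {
  "rows": [
    [[0,0,0.1],[0,0,0],5.2],
    [[0,0,0],[0,0,0],7],
    [[0,0,0],[0,0,0],7],
    [[0,0,0],[0,0,0],7],
    [[0,0,-3],[0,0,0],7],
    [[0,0,-5.5],[0,0,0],8],
    [[-2,0,-5.5],[0,0,0],8],
    [[-4,0,-5],[0,0,0],8],
    [[0,0,0],[0,0,0],8]
  ]
}}

```text
clock: 26.4
position: [530.7, 112.7, 221.8]
ee_rot: [0.998, -0.069, 0.004, -0.002]
contact_force: [0.2, -0.3, -0.6]
gripper_width: 80.0
```

Run:
```python
from h import *
st(); c=cam("wrist"); im=shot("wrist","w16.png",s=1.4)
Y=-np.pi/2-.0055
plan([556.5,-226.5,215],Y,9)
```

```text
t 26.4 p [530.7 112.7 221.8] yaw -0.139 tilt [ 0.008 -0.006 -1.   ] w 80.0 F [ 0.2 -0.3 -0.6] q [ 0.509  0.247 -0.217  0.001 -1.096  0.923]
n 9 row [3.11 2.7  0.04] [-0.04 -0.01  9.14]
```

View pics/w16.png

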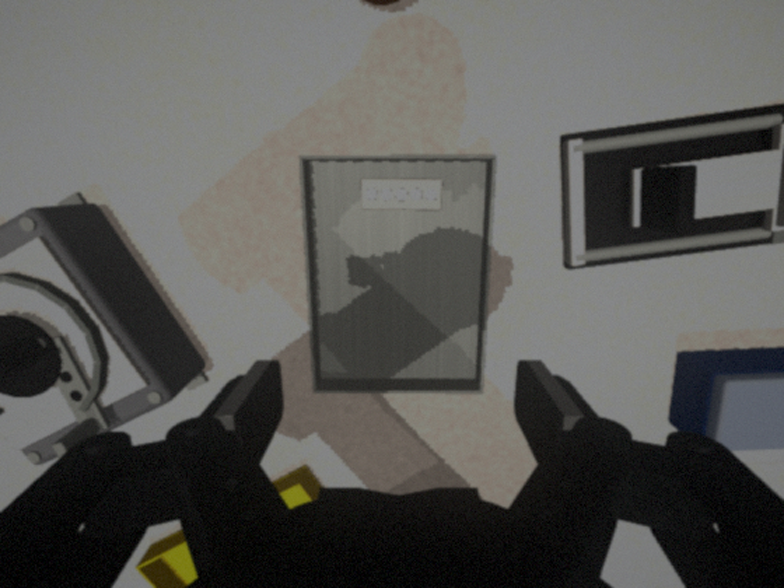

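The first cartridge stands at (400,194) in the tray. On to pocket 2.

{"method": "jog_arm", "body": {
  "rows": [
    [[3.11,2.7,0.04],[0,0,9.1],8],
    [[3.11,2.7,0.04],[0,0,9.1],8],
    [[3.11,2.7,0.04],[0,0,9.1],8],
    [[3.11,2.7,0.04],[0,0,9.1],8],
    [[3.11,2.7,0.04],[0,0,9.1],8],
    [[3.11,2.7,0.04],[0,0,9.1],8],
    [[3.11,2.7,0.04],[0,0,9.1],8],
    [[3.11,2.7,0.04],[0,0,9.1],8],
    [[3.11,2.7,0.04],[0,0,9.1],8],
    [[0,0,0],[0,0,0],8]
  ]
}}

```text
clock: 27.7
position: [555.7, -229.5, 210.8]
ee_rot: [-0.706, 0.708, 0.002, -0.001]
contact_force: [0.2, -0.3, 0.3]
gripper_width: 80.0
```

Run:
```python
from h import *
st()
Y=-np.pi/2-.0055
plan([557.5,-226.5,54],Y,4)
```

```text
t 27.7 p [ 555.7 -229.5  210.8] yaw -1.574 tilt [-0.001  0.004 -1.   ] w 80.0 F [ 0.2 -0.3  0.3] q [-0.123  0.361 -0.081 -0.    -1.132  0.119]
n 4 row [-0.07 -0.05  3.92] [0.06 0.01 0.03]
```

{"method": "jog_arm", "body": {
  "rows": [
    [[-0.3,-0.2,4],[0,0,0.1],8],
    [[0,0,4],[0,0,0],8],
    [[0,0,4],[0,0,0],8],
    [[0,0,3.6],[0,0,0],8],
    [[0,0,0],[0,0,0],8],
    [[0,0,0],[0,0,0],8]
  ]
}}

```text
clock: 28.45
position: [560.6, -224.3, 57.5]
ee_rot: [0.707, -0.707, 0.001, -0.0]
contact_force: [0.4, -0.7, 0.9]
gripper_width: 80.1
```

Run:
```python
from h import *
st(); shot("wrist","w17.png",s=1.4)
```

```text
t 28.45 p [ 560.6 -224.3   57.5] yaw -1.571 tilt [ 0.001 -0.001 -1.   ] w 80.1 F [ 0.4 -0.7  0.9] q [-0.112  0.521 -0.256  0.001 -0.793  0.112]
```

View pics/w17.png

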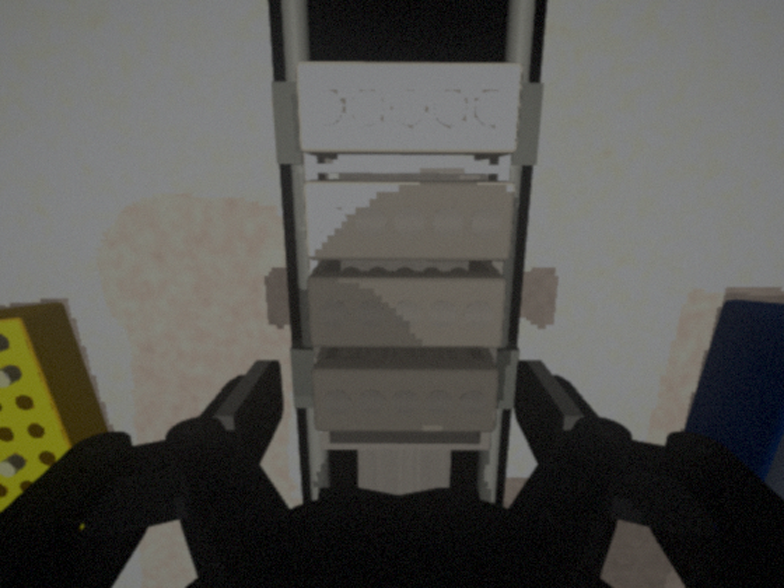

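{"method": "jog_arm", "body": {
  "rows": [
    [[0.2,0.1,0.6],[0,0,0.3],8],
    [[0,0,0],[0,0,0],5.2],
    [[0,0,0],[0,0,0],5.2],
    [[0,0,0],[0,0,0],5.2],
    [[0,0,0],[0,0,0],5.2],
    [[0,0,-2],[0,0,0],5.2],
    [[0,0,-4],[0,0,0],5.2],
    [[0,0,-4],[0,0,0],5.2],
    [[0,0,-4],[0,0,0],5.2],
    [[0,0,0],[0,0,0],5.2]
  ]
}}

```text
clock: 29.75
position: [560.2, -226.7, 194.3]
ee_rot: [-0.705, 0.709, -0.003, 0.002]
contact_force: [-0.7, -0.3, 0.1]
gripper_width: 57.2
```

Run:
```python
from h import *
st(); c=cam("wrist"); im=shot("wrist","w18.png",s=1.4)
s=cam("side"); ss=shot("side","side5.png",(190,150,430,290),3)
plan([430,112,260],-0.138,9)
```

```text
t 29.75 p [ 560.2 -226.7  194.3] yaw -1.577 tilt [ 0.001 -0.007 -1.   ] w 57.2 F [-0.7 -0.3  0.1] q [-0.117  0.374 -0.106  0.001 -1.084  0.11 ]
n 9 row [-4.22 -1.17 -0.77] [-0.    0.01 -9.17]
```

View pics/side5.png

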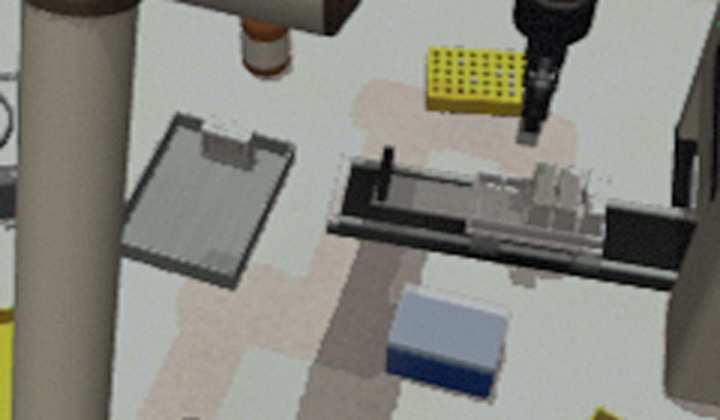

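The second cartridge is held and the tray hasn't moved. Back to the tray viewing spot.

{"method": "jog_arm", "body": {
  "rows": [
    [[-4.22,-1.17,-0.77],[0,0,-9.2],5.2],
    [[-4.22,-1.17,-0.77],[0,0,-9.2],5.2],
    [[-4.22,-1.17,-0.77],[0,0,-9.2],5.2],
    [[-4.22,-1.17,-0.77],[0,0,-9.2],5.2],
    [[-4.22,-1.17,-0.77],[0,0,-9.2],5.2],
    [[-4.22,-1.17,-0.77],[0,0,-9.2],5.2],
    [[-4.22,-1.17,-0.77],[0,0,-9.2],5.2],
    [[-4.22,-1.17,-0.77],[0,0,-9.2],5.2],
    [[-4.22,-1.17,-0.77],[0,0,-9.2],5.2],
    [[0,0,0],[0,0,0],5.2]
  ]
}}

```text
clock: 31.1
position: [427.2, 111.6, 259.3]
ee_rot: [0.998, -0.064, -0.001, 0.0]
contact_force: [1.2, -0.5, -0.2]
gripper_width: 57.0
```

Run:
```python
from h import *
st(); c=cam("wrist"); im=shot("wrist","w19.png",s=1.4)
```

```text
t 31.1 p [427.2 111.6 259.3] yaw -0.128 tilt [-0.002  0.001 -1.   ] w 57.0 F [ 1.2 -0.5 -0.2] q [ 0.625  0.045 -0.364 -0.001 -1.163  0.818]
```

View pics/w19.png

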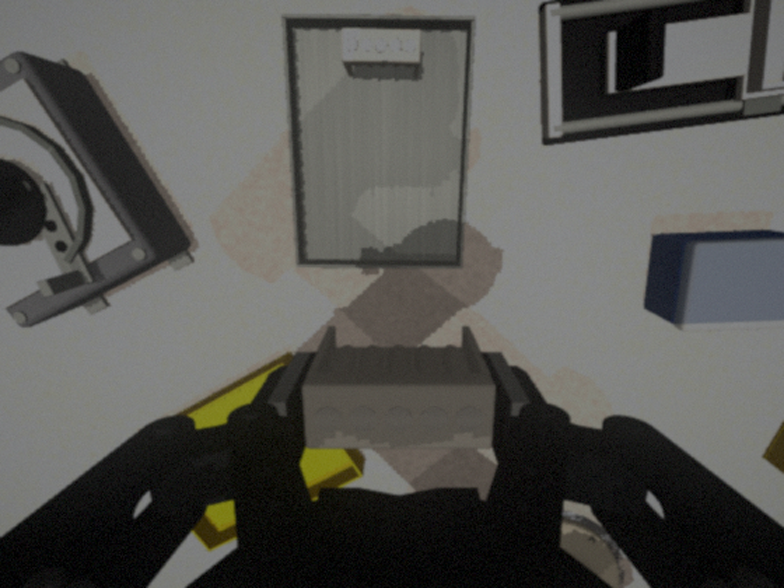

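Tray and first cartridge are unchanged. The second goes to slot 1 at (552,109).

Run:
```python
from h import *
plan([552.2,109.2,60],-.138,4)
```

```text
n 4 row [ 3.08 -0.36  4.97] [0.01 0.02 0.11]
```

{"method": "jog_arm", "body": {
  "rows": [
    [[3.08,-0.36,4.5],[0,0,0.1],5.2],
    [[3.08,-0.36,4.5],[0,0,0.1],5.2],
    [[3.08,-0.36,4.5],[0,0,0.1],5.2],
    [[3.08,-0.36,4.5],[0,0,0.1],5.2],
    [[0,0,2.6],[0,0,0],5.2],
    [[0,0,1],[0,0,0],5.2],
    [[0,0,0.8],[0,0,0],5.2],
    [[0,0,0],[0,0,0],5.2],
    [[0,0,0],[0,0,0],5.2]
  ]
}}

```text
clock: 32.28
position: [554.0, 109.0, 37.3]
ee_rot: [0.998, -0.069, 0.001, -0.001]
contact_force: [0.5, 0.1, 0.0]
gripper_width: 56.9
```

{"method": "jog_arm", "body": {
  "rows": [
    [[0,0,0.6],[0,0,0],5.2],
    [[0,0,0.3],[0,0,0],5.2],
    [[0,0,0],[0,0,0],5.2]
  ]
}}

```text
clock: 32.65
position: [553.3, 108.6, 26.9]
ee_rot: [0.998, -0.069, -0.0, 0.0]
contact_force: [-0.6, -0.5, 0.7]
gripper_width: 57.1
```

{"method": "jog_arm", "body": {
  "rows": [
    [[0,0,0],[0,0,0],7],
    [[0,0,0],[0,0,0],7],
    [[0,0,0],[0,0,0],7],
    [[0,0,-3],[0,0,0],7],
    [[0,0,-5.5],[0,0,0],8],
    [[-2,0,-5.5],[0,0,0],8],
    [[-2,0,-5],[0,0,0],8],
    [[0,0,0],[0,0,0],8]
  ]
}}

```text
clock: 33.65
position: [515.1, 115.2, 222.2]
ee_rot: [0.998, -0.069, 0.005, -0.003]
contact_force: [-0.1, -0.6, -0.4]
gripper_width: 80.0
```

Run:
```python
from h import *
st(); c=cam("wrist"); im=shot("wrist","w20.png",s=1.4)
Y=-np.pi/2-.0055
plan([558.5,-254.5,215],Y,10)
```

```text
t 33.65 p [515.1 115.2 222.2] yaw -0.138 tilt [ 0.009 -0.006 -1.   ] w 80.0 F [-0.1 -0.6 -0.4] q [ 0.528  0.222 -0.251  0.001 -1.088  0.905]
n 10 row [3.19 2.51 0.04] [-0.03 -0.01  8.24]
```

View pics/w20.png

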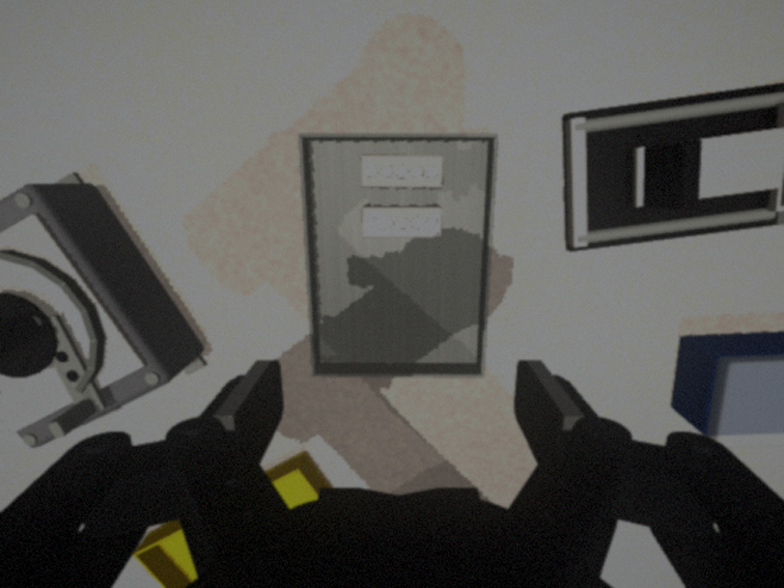

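Two cartridges stand at (402,171) and (402,221). On to pocket 3.

{"method": "jog_arm", "body": {
  "rows": [
    [[3.19,2.51,0.04],[0,0,8.24],8],
    [[3.19,2.51,0.04],[0,0,8.24],8],
    [[3.19,2.51,0.04],[0,0,8.24],8],
    [[3.19,2.51,0.04],[0,0,8.24],8],
    [[3.19,2.51,0.04],[0,0,8.24],8],
    [[3.19,2.51,0.04],[0,0,8.24],8],
    [[3.19,2.51,0.04],[0,0,8.24],8],
    [[3.19,2.51,0.04],[0,0,8.24],8],
    [[3.19,2.51,0.04],[0,0,8.24],8],
    [[3.19,2.51,0.04],[0,0,8.24],8]
  ]
}}

```text
clock: 34.95
position: [556.5, -256.7, 210.4]
ee_rot: [-0.703, 0.711, 0.002, -0.001]
contact_force: [0.5, -0.1, -0.3]
gripper_width: 79.9
```

Run:
```python
from h import *
st()
plan([558.5,-254.5,57],-np.pi/2-.0055,4)
```

```text
t 34.95 p [ 556.5 -256.7  210.4] yaw -1.583 tilt [-0.001  0.004 -1.   ] w 79.9 F [ 0.5 -0.1 -0.3] q [-0.169  0.381 -0.052 -0.    -1.142  0.157]
n 4 row [-0.05 -0.06  3.83] [ 0.06  0.02 -0.09]
```

{"method": "jog_arm", "body": {
  "rows": [
    [[0,0,4],[0,0,0],8],
    [[0,0,4],[0,0,0],8],
    [[0,0,4],[0,0,0],8],
    [[0,0,3.6],[0,0,0],8],
    [[0,0,0],[0,0,0],8],
    [[0,0,0],[0,0,0],8]
  ]
}}

```text
clock: 35.7
position: [558.2, -255.8, 57.5]
ee_rot: [-0.705, 0.709, -0.0, -0.0]
contact_force: [0.4, 1.0, 1.5]
gripper_width: 79.8
```

Run:
```python
from h import *
st(); shot("wrist","w21.png",s=1.4)
```

```text
t 35.7 p [ 558.2 -255.8   57.5] yaw -1.577 tilt [ 0.001 -0.    -1.   ] w 79.8 F [0.4 1.  1.5] q [-0.166  0.535 -0.229  0.001 -0.807  0.159]
```

View pics/w21.png

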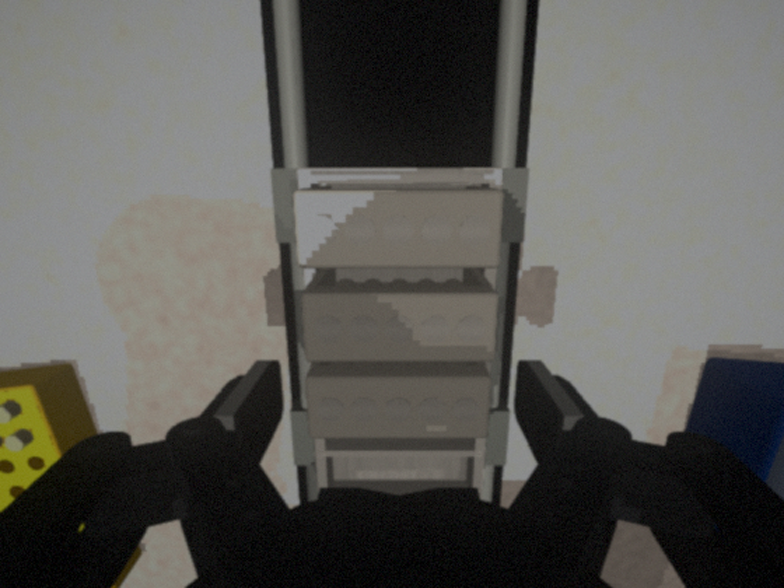

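Well aligned: the cartridge is at (399,402). Grasping it.

{"method": "jog_arm", "body": {
  "rows": [
    [[-0.1,0,0.6],[0,0,0],8],
    [[0,0,0],[0,0,0],5.2],
    [[0,0,0],[0,0,0],5.2],
    [[0,0,0],[0,0,0],5.2],
    [[0,0,0],[0,0,0],5.2],
    [[0,0,-2],[0,0,0],5.2],
    [[0,0,-4],[0,0,0],5.2],
    [[0,0,-4],[0,0,0],5.2],
    [[0,0,-4],[0,0,0],5.2],
    [[0,0,0],[0,0,0],5.2]
  ]
}}

```text
clock: 37.0
position: [559.3, -254.9, 194.6]
ee_rot: [-0.705, 0.709, -0.003, 0.002]
contact_force: [0.3, 0.4, 0.1]
gripper_width: 57.2
```

Run:
```python
from h import *
st(); shot("wrist","w22.png",s=1); shot("side","side6.png",(190,150,430,290),3)
plan([430,112,260],-0.138,10)
```

```text
t 37.0 p [ 559.3 -254.9  194.6] yaw -1.577 tilt [ 0.002 -0.007 -1.   ] w 57.2 F [0.3 0.4 0.1] q [-0.164  0.391 -0.079  0.001 -1.094  0.158]
n 10 row [-4.03 -1.28 -0.69] [-0.    0.01 -8.25]
```

View pics/side6.png

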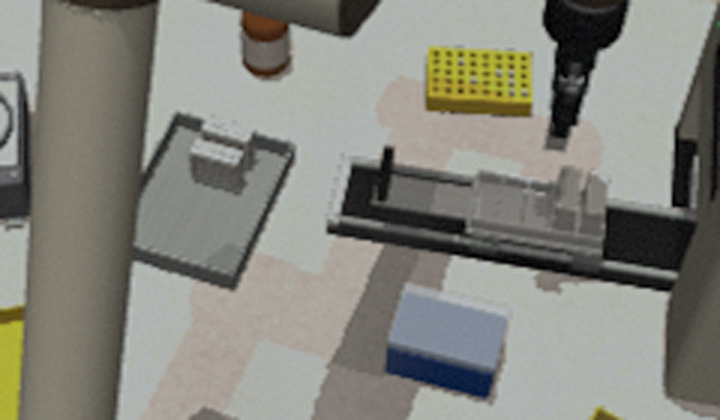

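View pics/w22.png

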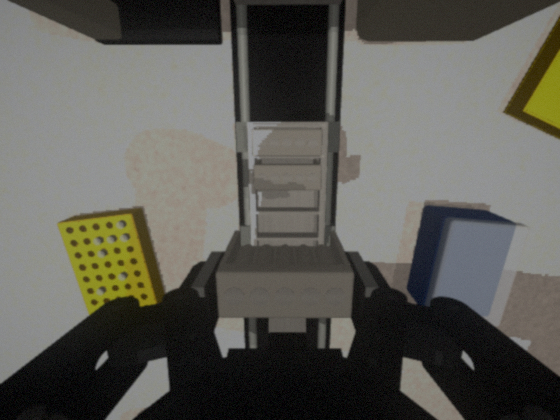

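The third cartridge is held and the tray is unchanged. Moving on.

{"method": "jog_arm", "body": {
  "rows": [
    [[-4.03,-1.28,-0.69],[0,0,-8.25],5.2],
    [[-4.03,-1.28,-0.69],[0,0,-8.25],5.2],
    [[-4.03,-1.28,-0.69],[0,0,-8.25],5.2],
    [[-4.03,-1.28,-0.69],[0,0,-8.25],5.2],
    [[-4.03,-1.28,-0.69],[0,0,-8.25],5.2],
    [[-4.03,-1.28,-0.69],[0,0,-8.25],5.2],
    [[-4.03,-1.28,-0.69],[0,0,-8.25],5.2],
    [[-4.03,-1.28,-0.69],[0,0,-8.25],5.2],
    [[-4.03,-1.28,-0.69],[0,0,-8.25],5.2],
    [[-4.03,-1.28,-0.69],[0,0,-8.25],5.2]
  ]
}}

```text
clock: 38.35
position: [428.8, 112.3, 258.2]
ee_rot: [0.998, -0.066, -0.002, 0.001]
contact_force: [-0.0, 1.3, 0.5]
gripper_width: 56.8
```

{"method": "jog_arm", "body": {
  "rows": [
    [[0,0,0],[0,0,0],5.2],
    [[0,0,0],[0,0,0],5.2]
  ]
}}

```text
clock: 38.6
position: [430.2, 111.6, 259.0]
ee_rot: [0.998, -0.069, -0.001, 0.001]
contact_force: [1.4, 0.6, -1.0]
gripper_width: 57.3
```

Run:
```python
from h import *
st(); shot("wrist","w23.png",s=1.4); plan([516.6,114.1,60],-.138,4)
```

```text
t 38.6 p [430.2 111.6 259. ] yaw -0.138 tilt [-0.002  0.001 -1.   ] w 57.3 F [ 1.4  0.6 -1. ] q [ 0.621  0.051 -0.359 -0.    -1.163  0.812]
n 4 row [ 2.13 -0.37  4.97] [ 0.02  0.03 -0.01]
```

View pics/w23.png

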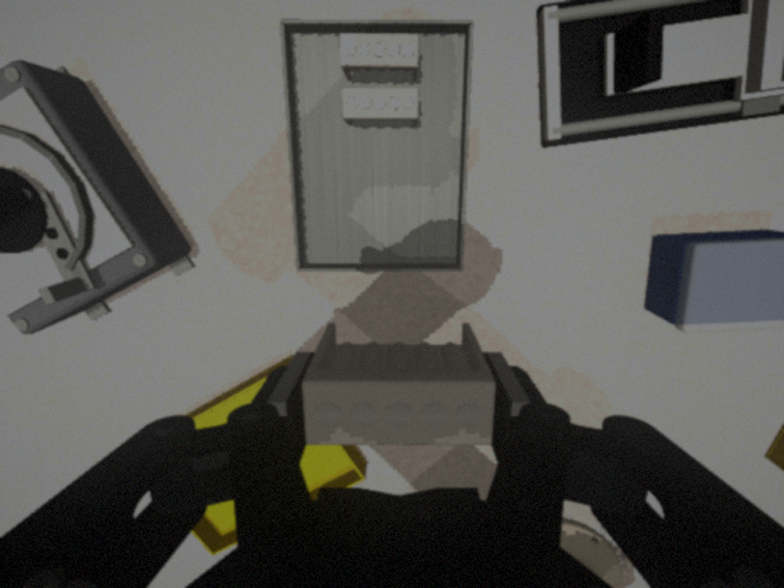

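The tray is unchanged. The third cartridge goes to slot 2.

{"method": "jog_arm", "body": {
  "rows": [
    [[2.13,-0.37,4.5],[0,0,0],5.2],
    [[2.13,-0.37,4.5],[0,0,0],5.2],
    [[2.13,-0.37,4.5],[0,0,0],5.2],
    [[2.13,-0.37,4.5],[0,0,0],5.2],
    [[0,0,2.6],[0,0,0],5.2],
    [[0,0,1],[0,0,0],5.2],
    [[0,0,0.8],[0,0,0],5.2],
    [[0,0,0.5],[0,0,0],5.2],
    [[0,0,0],[0,0,0],5.2],
    [[0,0,0],[0,0,0],5.2]
  ]
}}

```text
clock: 39.9
position: [517.4, 115.1, 32.0]
ee_rot: [0.998, -0.068, 0.001, -0.0]
contact_force: [0.2, -0.8, -0.3]
gripper_width: 56.9
```

{"method": "jog_arm", "body": {
  "rows": [
    [[0,0,0.4],[0,0,0],5.2],
    [[0,0,0],[0,0,0],5.2],
    [[0,0,0],[0,0,0],7],
    [[0,0,0],[0,0,0],7],
    [[0,0,0],[0,0,0],7],
    [[0,0,-3],[0,0,0],7],
    [[0,0,-5.5],[0,0,0],8],
    [[0,0,-5.5],[0,0,0],8],
    [[-2,0,-5],[0,0,0],8],
    [[0,0,0],[0,0,0],8]
  ]
}}

```text
clock: 41.15
position: [498.5, 118.5, 221.9]
ee_rot: [0.998, -0.068, 0.004, -0.003]
contact_force: [-0.3, 0.5, -0.3]
gripper_width: 79.7
```

Run:
```python
from h import *
st(); c=cam("wrist"); im=shot("wrist","w24.png",s=1.4)
plan([558,-282.5,215],-np.pi/2-.0055,10)
```

```text
t 41.15 p [498.5 118.5 221.9] yaw -0.136 tilt [ 0.008 -0.006 -1.   ] w 79.7 F [-0.3  0.5 -0.3] q [ 0.551  0.196 -0.286  0.001 -1.079  0.883]
n 10 row [3.55 2.63 0.04] [-0.03 -0.    8.25]
```

View pics/w24.png

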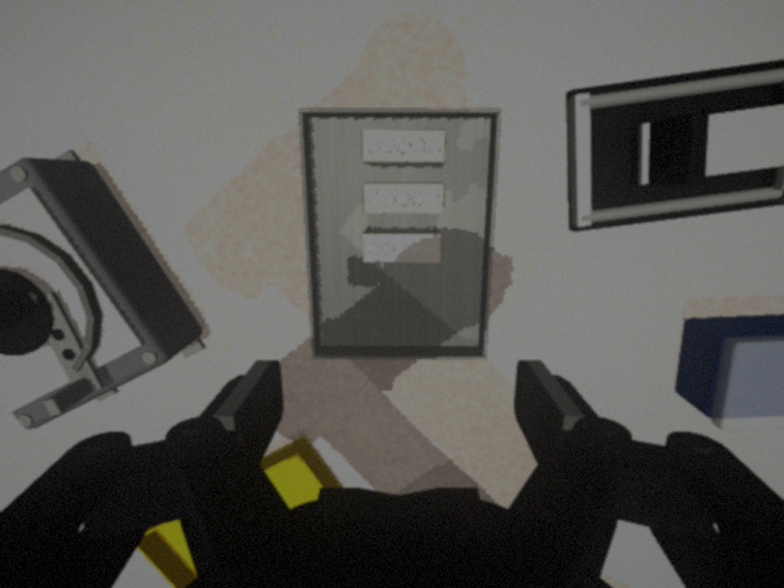

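Three stand in a row. Pocket 4 next.

{"method": "jog_arm", "body": {
  "rows": [
    [[3.55,2.63,0.04],[0,0,8.25],8],
    [[3.55,2.63,0.04],[0,0,8.25],8],
    [[3.55,2.63,0.04],[0,0,8.25],8],
    [[3.55,2.63,0.04],[0,0,8.25],8],
    [[3.55,2.63,0.04],[0,0,8.25],8],
    [[3.55,2.63,0.04],[0,0,8.25],8],
    [[3.55,2.63,0.04],[0,0,8.25],8],
    [[3.55,2.63,0.04],[0,0,8.25],8],
    [[3.55,2.63,0.04],[0,0,8.25],8],
    [[3.55,2.63,0.04],[0,0,8.25],8]
  ]
}}

```text
clock: 42.45
position: [555.8, -284.3, 210.3]
ee_rot: [-0.703, 0.711, 0.002, -0.001]
contact_force: [-1.1, 0.3, 0.8]
gripper_width: 80.2
```

{"method": "jog_arm", "body": {
  "rows": [
    [[0,0,0],[0,0,0],8],
    [[0,0,0],[0,0,0],8]
  ]
}}

```text
clock: 42.7
position: [556.5, -282.9, 211.6]
ee_rot: [-0.705, 0.709, 0.001, -0.001]
contact_force: [0.1, 0.5, 0.4]
gripper_width: 79.8
```

Run:
```python
from h import *
st(); c=cam("wrist"); shot("wrist","w25.png",s=1.4)
plan([558,-282.5,57],-np.pi/2-.0055,4)
```

```text
t 42.7 p [ 556.5 -282.9  211.6] yaw -1.577 tilt [-0.001  0.002 -1.   ] w 79.8 F [0.1 0.5 0.4] q [-0.212  0.398 -0.022 -0.    -1.153  0.206]
n 4 row [ 0.   -0.03  3.87] [0.02 0.01 0.  ]
```

View pics/w25.png

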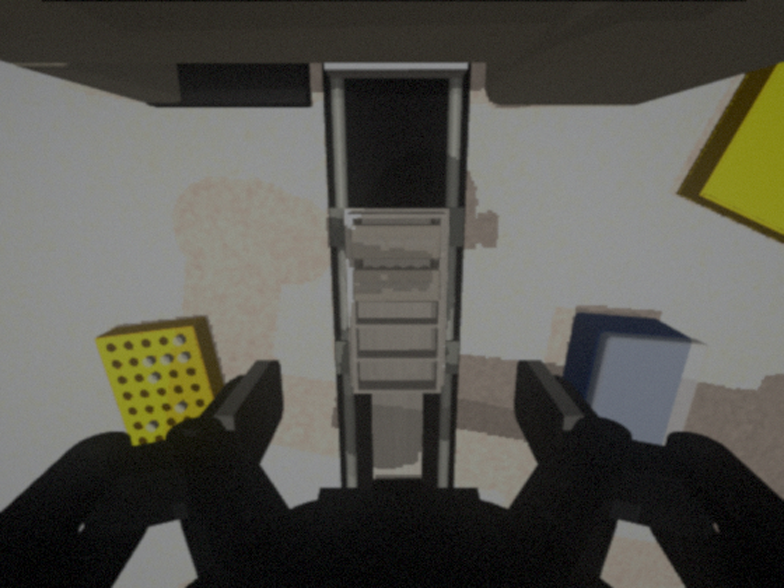

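{"method": "jog_arm", "body": {
  "rows": [
    [[0,-0.1,4],[0,0,0],8],
    [[0,0,4],[0,0,0],8],
    [[0,0,4],[0,0,0],8],
    [[0,0,3.6],[0,0,0],8],
    [[0,0,0],[0,0,0],8],
    [[0,0,0],[0,0,0],8]
  ]
}}

```text
clock: 43.5
position: [559.3, -282.7, 58.4]
ee_rot: [-0.706, 0.709, -0.001, 0.0]
contact_force: [0.1, -0.7, 0.4]
gripper_width: 80.1
```

Run:
```python
from h import *
st(); shot("wrist","w26.png",s=1.4); shot("side","side7.png",(270,120,530,320),3)
```

```text
t 43.5 p [ 559.3 -282.7   58.4] yaw -1.575 tilt [ 0.001 -0.002 -1.   ] w 80.1 F [ 0.1 -0.7  0.4] q [-0.21   0.55  -0.195  0.001 -0.823  0.205]
```

View pics/w26.png

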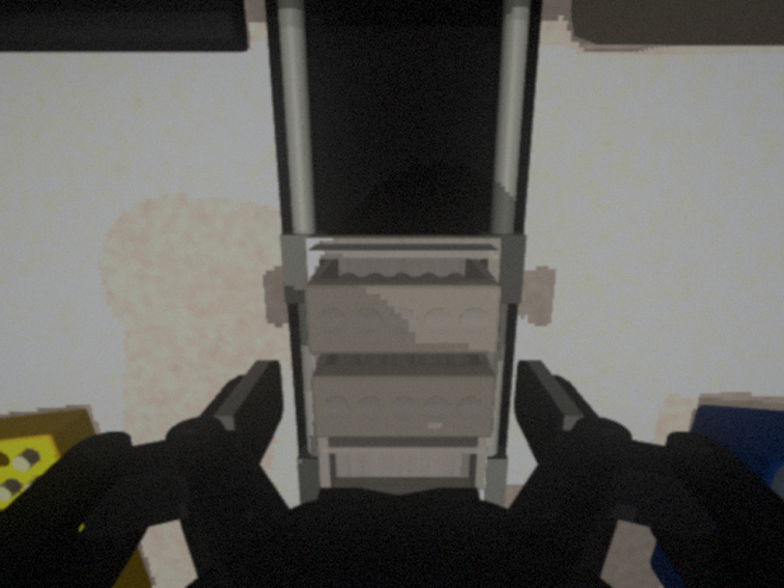

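View pics/side7.png

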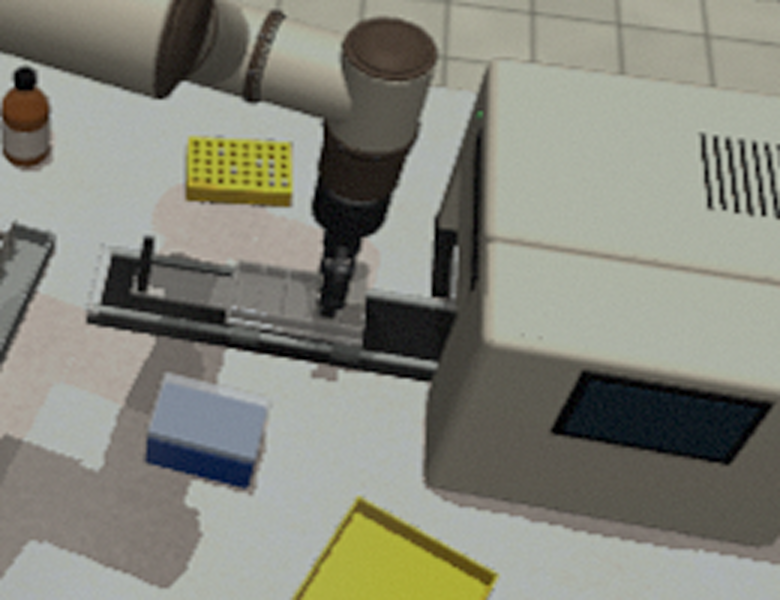

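No camera body shows on the wrist, and there is room to the hood. Grasping cartridge 4 at (403,400).

{"method": "jog_arm", "body": {
  "rows": [
    [[0,0,0.7],[0,0,0],8],
    [[0,0,0],[0,0,0],5.2],
    [[0,0,0],[0,0,0],5.2],
    [[0,0,0],[0,0,0],5.2],
    [[0,0,0],[0,0,0],5.2],
    [[0,0,-2],[0,0,0],5.2],
    [[0,0,-4],[0,0,0],5.2],
    [[0,0,-4],[0,0,0],5.2],
    [[0,0,-4],[0,0,0],5.2],
    [[0,0,0],[0,0,0],5.2]
  ]
}}

```text
clock: 44.85
position: [559.6, -283.6, 193.9]
ee_rot: [-0.705, 0.709, -0.003, 0.002]
contact_force: [1.3, 0.5, -1.2]
gripper_width: 57.3
```

Run:
```python
from h import *
st(); shot("side","side8.png",(190,150,430,290),3); shot("wrist","w27.png")
plan([430,112,260],-0.138,10)
```

```text
t 44.85 p [ 559.6 -283.6  193.9] yaw -1.577 tilt [ 0.002 -0.007 -1.   ] w 57.3 F [ 1.3  0.5 -1.2] q [-0.211  0.412 -0.047  0.001 -1.104  0.205]
n 10 row [-4.28 -1.46 -0.7 ] [-0.    0.01 -8.25]
```

View pics/side8.png

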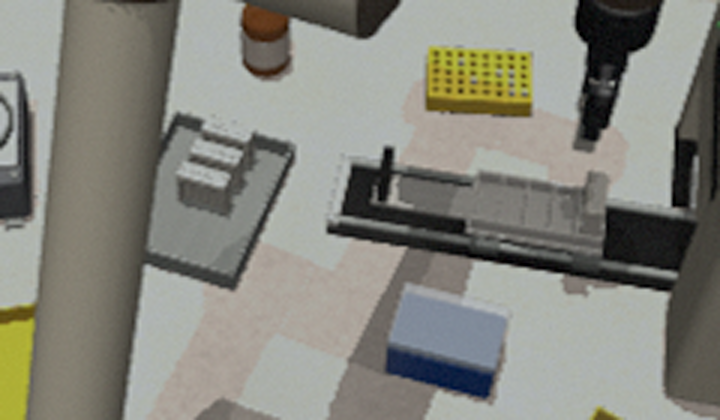

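View pics/w27.png

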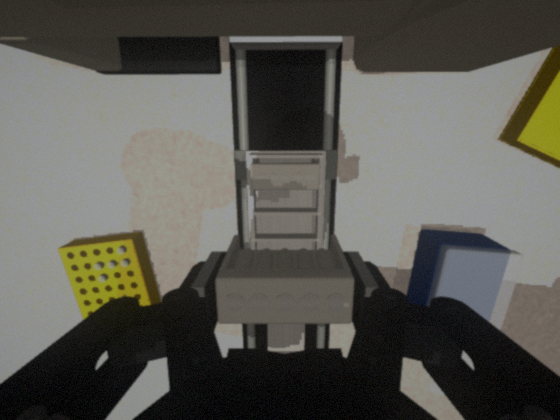

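Held, and the tray is unchanged. One cartridge is left in the carrier.

{"method": "jog_arm", "body": {
  "rows": [
    [[-4.28,-1.46,-0.7],[0,0,-8.25],5.2],
    [[-4.28,-1.46,-0.7],[0,0,-8.25],5.2],
    [[-4.28,-1.46,-0.7],[0,0,-8.25],5.2],
    [[-4.28,-1.46,-0.7],[0,0,-8.25],5.2],
    [[-4.28,-1.46,-0.7],[0,0,-8.25],5.2],
    [[-4.28,-1.46,-0.7],[0,0,-8.25],5.2],
    [[-4.28,-1.46,-0.7],[0,0,-8.25],5.2],
    [[-4.28,-1.46,-0.7],[0,0,-8.25],5.2],
    [[-4.28,-1.46,-0.7],[0,0,-8.25],5.2],
    [[-4.28,-1.46,-0.7],[0,0,-8.25],5.2]
  ]
}}

```text
clock: 46.2
position: [428.5, 112.0, 258.3]
ee_rot: [0.998, -0.066, -0.002, 0.001]
contact_force: [0.6, -0.1, -0.6]
gripper_width: 57.2
```

{"method": "jog_arm", "body": {
  "rows": [
    [[0,0,0],[0,0,0],5.2],
    [[0,0,0],[0,0,0],5.2]
  ]
}}

```text
clock: 46.45
position: [430.0, 111.2, 259.0]
ee_rot: [0.998, -0.069, -0.001, 0.001]
contact_force: [0.4, -1.0, -0.7]
gripper_width: 56.9
```

Run:
```python
from h import *
st(); shot("wrist","w28.png",s=1.4); plan([480.9,119,60],-.138,4)
```

```text
t 46.45 p [430.  111.2 259. ] yaw -0.138 tilt [-0.002  0.001 -1.   ] w 56.9 F [ 0.4 -1.  -0.7] q [ 0.621  0.05  -0.36  -0.    -1.163  0.812]
n 4 row [ 1.23 -0.38  4.97] [ 0.02  0.02 -0.01]
```

View pics/w28.png

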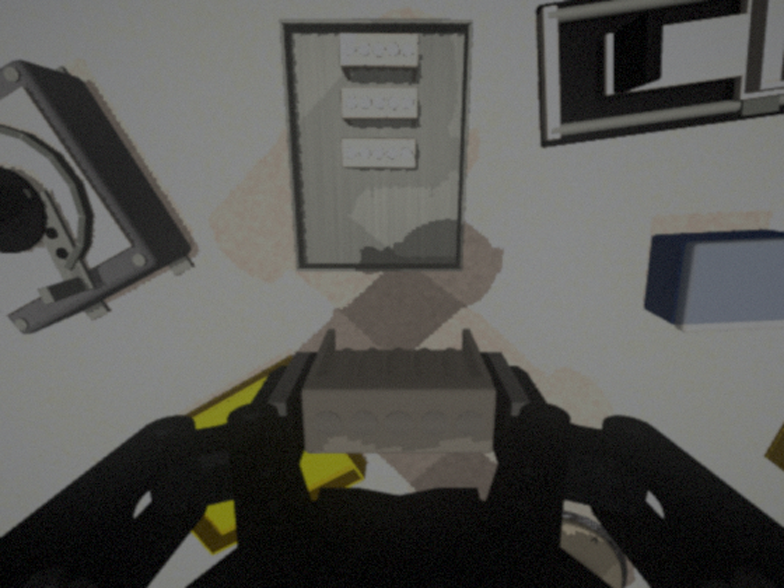

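The tray is unchanged. Slot 3 at (481,119).

{"method": "jog_arm", "body": {
  "rows": [
    [[1.23,-0.38,4.5],[0,0,0],5.2],
    [[1.23,-0.38,4.5],[0,0,0],5.2],
    [[1.23,-0.38,4.5],[0,0,0],5.2],
    [[1.23,-0.38,4.5],[0,0,0],5.2],
    [[0,0,2.6],[0,0,0],5.2],
    [[0,0,1],[0,0,0],5.2],
    [[0,0,0.8],[0,0,0],5.2],
    [[0,0,0.5],[0,0,0],5.2],
    [[0,0,0],[0,0,0],5.2],
    [[0,0,0],[0,0,0],5.2]
  ]
}}

```text
clock: 47.75
position: [481.5, 120.0, 31.9]
ee_rot: [0.998, -0.068, 0.001, -0.0]
contact_force: [0.0, 0.8, -1.4]
gripper_width: 57.1
```

{"method": "jog_arm", "body": {
  "rows": [
    [[0,0,0.4],[0,0,0],5.2],
    [[0,0,0],[0,0,0],5.2],
    [[0,0,0],[0,0,0],7],
    [[0,0,0],[0,0,0],7],
    [[0,0,0],[0,0,0],7],
    [[0,0,-3],[0,0,0],7],
    [[0,0,-5.5],[0,0,0],8],
    [[0,0,-5.5],[0,0,0],8],
    [[0,0,-5],[0,0,0],8],
    [[0,0,0],[0,0,0],8]
  ]
}}

```text
clock: 49.0
position: [483.3, 120.7, 221.7]
ee_rot: [0.998, -0.068, 0.004, -0.003]
contact_force: [-0.5, 0.3, -1.0]
gripper_width: 80.1
```

Run:
```python
from h import *
st(); c=cam("wrist"); im=shot("wrist","w29.png",s=1.4)
plan([558,-310.5,215],-np.pi/2-.0055,10)
```

```text
t 49.0 p [483.3 120.7 221.7] yaw -0.137 tilt [ 0.009 -0.006 -1.   ] w 80.1 F [-0.5  0.3 -1. ] q [ 0.572  0.171 -0.318  0.001 -1.072  0.862]
n 10 row [3.91 2.74 0.04] [-0.03 -0.    8.24]
```

View pics/w29.png

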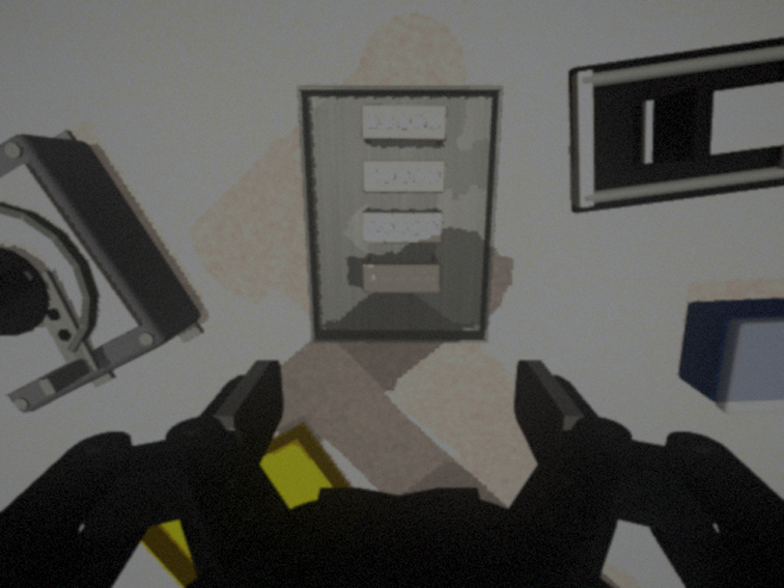

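Four stand in the tray. Now the last pocket.

{"method": "jog_arm", "body": {
  "rows": [
    [[3.91,2.74,0.04],[0,0,8.24],8],
    [[3.91,2.74,0.04],[0,0,8.24],8],
    [[3.91,2.74,0.04],[0,0,8.24],8],
    [[3.91,2.74,0.04],[0,0,8.24],8],
    [[3.91,2.74,0.04],[0,0,8.24],8],
    [[3.91,2.74,0.04],[0,0,8.24],8],
    [[3.91,2.74,0.04],[0,0,8.24],8],
    [[3.91,2.74,0.04],[0,0,8.24],8],
    [[3.91,2.74,0.04],[0,0,8.24],8],
    [[3.91,2.74,0.04],[0,0,8.24],8]
  ]
}}

```text
clock: 50.3
position: [556.0, -312.5, 210.3]
ee_rot: [-0.704, 0.711, 0.002, -0.001]
contact_force: [1.0, -0.3, 1.1]
gripper_width: 80.1
```

{"method": "jog_arm", "body": {
  "rows": [
    [[0,-0.1,4],[0,0,0],8],
    [[0,0,4],[0,0,0],8],
    [[0,0,4],[0,0,0],8],
    [[0,0,3],[0,0,0],8],
    [[0,0,0],[0,0,0],8],
    [[0,0,0],[0,0,0],8]
  ]
}}

```text
clock: 51.05
position: [558.7, -311.6, 63.4]
ee_rot: [-0.706, 0.709, -0.0, -0.0]
contact_force: [0.5, -1.1, 1.2]
gripper_width: 79.9
```

Run:
```python
from h import *
st(); shot("wrist","w30.png",s=1.4); shot("side","side9.png",(270,120,530,320),3)
```

```text
t 51.05 p [ 558.7 -311.6   63.4] yaw -1.575 tilt [ 0. -0. -1.] w 79.9 F [ 0.5 -1.1  1.2] q [-0.256  0.563 -0.155  0.001 -0.853  0.251]
```

View pics/w30.png

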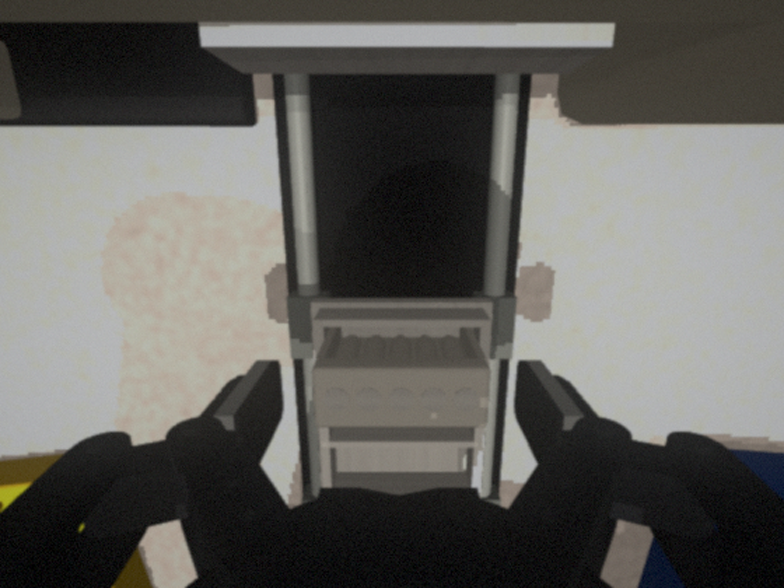

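The last cartridge at (400,392) is aligned. Lowering 12 mm and grasping.

{"method": "jog_arm", "body": {
  "rows": [
    [[-0.1,0,1.2],[0,0,0],8],
    [[0,0,0],[0,0,0],8],
    [[0,0,0],[0,0,0],5.2],
    [[0,0,0],[0,0,0],5.2],
    [[0,0,0],[0,0,0],5.2],
    [[0,0,0],[0,0,0],5.2],
    [[0,0,-2],[0,0,0],5.2],
    [[0,0,-4],[0,0,0],5.2],
    [[0,0,-4],[0,0,0],5.2],
    [[0,0,-4],[0,0,0],5.2]
  ]
}}

```text
clock: 52.4
position: [557.9, -310.2, 191.8]
ee_rot: [-0.705, 0.709, 0.001, -0.0]
contact_force: [0.6, -0.7, -1.2]
gripper_width: 56.8
```

Run:
```python
from h import *
st(); shot("side","side10.png",(190,150,430,290),3); shot("wrist","w31.png")
plan([430,112,260],-0.138,10)
```

```text
t 52.4 p [ 557.9 -310.2  191.8] yaw -1.576 tilt [-0.001  0.001 -1.   ] w 56.8 F [ 0.6 -0.7 -1.2] q [-0.255  0.436 -0.013 -0.    -1.123  0.25 ]
n 10 row [-4.55 -1.63 -0.64] [-0.03 -0.06 -8.23]
```

View pics/side10.png

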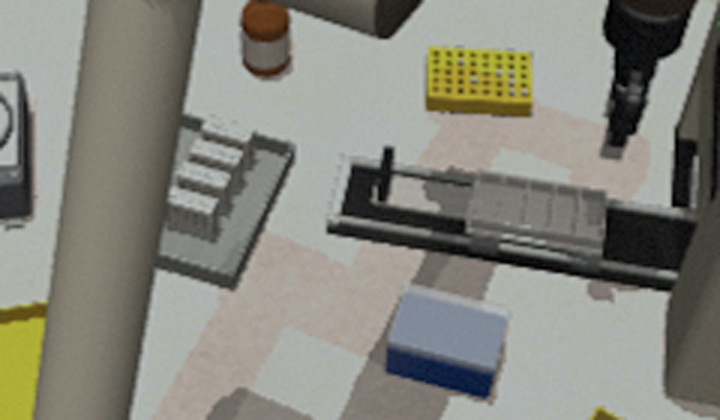

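View pics/w31.png

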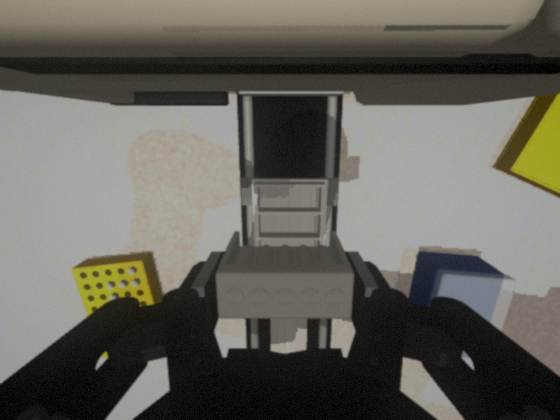

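The carrier is empty and the last cartridge is held.

{"method": "jog_arm", "body": {
  "rows": [
    [[-4.55,-1.63,-0.68],[0,0,-8.24],5.2],
    [[-4.55,-1.63,-0.68],[0,0,-8.24],5.2],
    [[-4.55,-1.63,-0.68],[0,0,-8.24],5.2],
    [[-4.55,-1.63,-0.68],[0,0,-8.24],5.2],
    [[-4.55,-1.63,-0.68],[0,0,-8.24],5.2],
    [[-4.55,-1.63,-0.68],[0,0,-8.24],5.2],
    [[-4.55,-1.63,-0.68],[0,0,-8.24],5.2],
    [[-4.55,-1.63,-0.68],[0,0,-8.24],5.2],
    [[-4.55,-1.63,-0.68],[0,0,-8.24],5.2],
    [[-4.55,-1.63,-0.68],[0,0,-8.24],5.2]
  ]
}}

```text
clock: 53.75
position: [426.6, 114.1, 258.4]
ee_rot: [0.998, -0.066, -0.001, 0.0]
contact_force: [0.2, 0.4, 0.2]
gripper_width: 57.0
```

{"method": "jog_arm", "body": {
  "rows": [
    [[0,0,0],[0,0,0],5.2],
    [[0,0,0],[0,0,0],5.2]
  ]
}}

```text
clock: 54.0
position: [428.0, 113.2, 258.8]
ee_rot: [0.998, -0.069, -0.0, 0.0]
contact_force: [-1.1, -1.0, -0.0]
gripper_width: 56.8
```

Run:
```python
from h import *
st(); shot("wrist","w32.png",s=1.4); plan([444,124,60],-.138,4)
```

```text
t 54.0 p [428.  113.2 258.8] yaw -0.137 tilt [-0.  0. -1.] w 56.8 F [-1.1 -1.  -0. ] q [ 0.628  0.046 -0.364 -0.    -1.161  0.806]
n 4 row [ 0.35 -0.33  4.96] [ 0.01  0.01 -0.01]
```

View pics/w32.png

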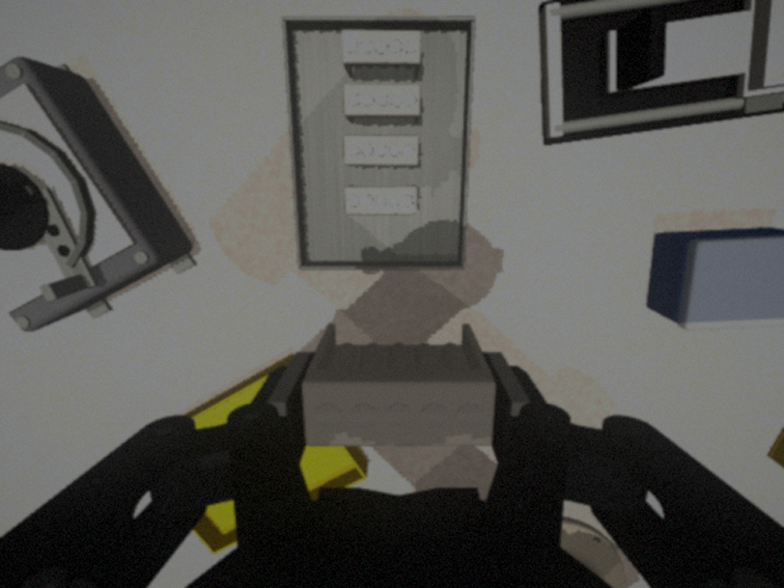

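{"method": "jog_arm", "body": {
  "rows": [
    [[0.9,-0.66,4],[0,0,0],5.2],
    [[0.7,-0.66,4.5],[0,0,0],5.2],
    [[0,0,4.7],[0,0,0],5.2],
    [[0,0,4.7],[0,0,0],5.2],
    [[0,0,2.5],[0,0,0],5.2],
    [[0,0,1],[0,0,0],5.2],
    [[0,0,0.8],[0,0,0],5.2],
    [[0,0,0.5],[0,0,0],5.2],
    [[0,0,0],[0,0,0],5.2],
    [[0,0,0],[0,0,0],5.2]
  ]
}}

```text
clock: 55.3
position: [446.1, 124.4, 32.8]
ee_rot: [0.998, -0.069, 0.001, -0.0]
contact_force: [0.2, 0.7, -0.9]
gripper_width: 57.1
```

{"method": "jog_arm", "body": {
  "rows": [
    [[0,0,0.4],[0,0,0],5.2],
    [[0,0,0],[0,0,0],5.2],
    [[0,0,0],[0,0,0],7],
    [[0,0,0],[0,0,0],7],
    [[0,0,0],[0,0,0],7],
    [[0,0,-3],[0,0,0],7],
    [[0,0,-5.5],[0,0,0],8],
    [[0,0,-5.5],[0,0,0],8],
    [[0,0,-5],[0,0,0],8],
    [[0,0,0],[0,0,0],8]
  ]
}}

```text
clock: 56.55
position: [447.8, 125.2, 222.5]
ee_rot: [0.998, -0.068, 0.004, -0.003]
contact_force: [-0.1, 0.1, -0.3]
gripper_width: 80.2
```

Run:
```python
from h import *
st(); c=cam("wrist"); im=shot("wrist","w33.png",s=1.4); shot("scene","scene4.png",(130,130,410,290),2.6); shot("side","side11.png",(130,130,430,290),2.6)
```

```text
t 56.55 p [447.8 125.2 222.5] yaw -0.137 tilt [ 0.008 -0.006 -1.   ] w 80.2 F [-0.1  0.1 -0.3] q [ 0.624  0.112 -0.387  0.001 -1.061  0.809]
```

View pics/w33.png

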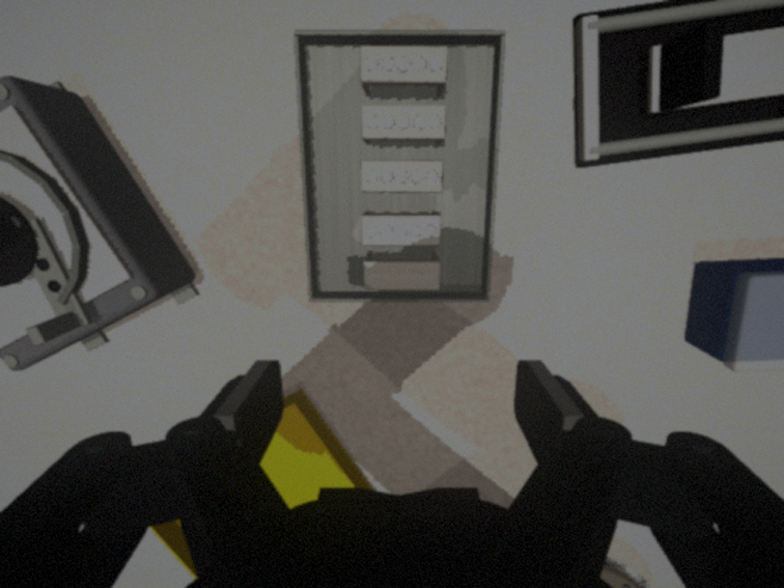

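View pics/scene4.png

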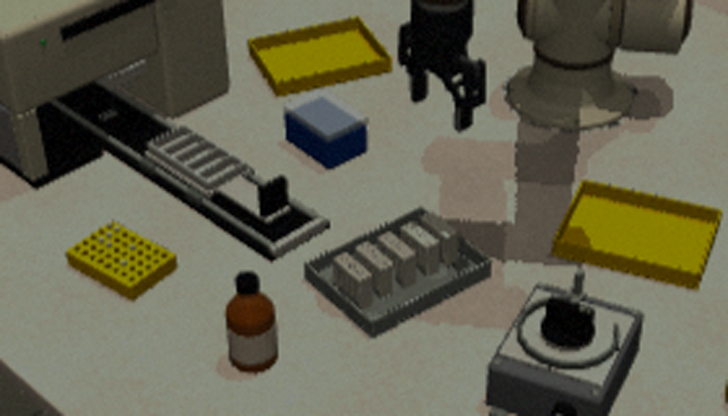

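All five stand in the tray and the carrier pockets are empty. A last numeric check of the carrier, hasp and bystanders.

Run:
```python
from h import *
c=cam("wrist"); im=eyes.get_image("wrist"); s=1.4
o=cv2.convertScaleAbs(cv2.resize(im,None,fx=s,fy=s,interpolation=cv2.INTER_CUBIC),alpha=1.5)
def poly(pts,col):
    cv2.polylines(o,[np.round(proj(pts,c)*s).astype(int).reshape(-1,1,2)],True,col,1)
q=[(1,1),(1,-1),(-1,-1),(-1,1)]
for z,col in ((78,(0,255,0)),(30,(0,255,255))): poly([[558+22*a,-83.5+6*b,z] for a,b in q],col)
C=np.array([513,397]);th=.345+np.pi/2
hg=C-26*np.array([np.cos(th),np.sin(th)])
for h,col in ((1.2,(255,0,0)),(1.37,(0,255,0))):
    p=th+h; u=np.array([np.cos(p),np.sin(p)]); v=np.array([-u[1],u[0]])
    poly([list(hg+u*(72+6*a)+v*4*b)+[112] for a,b in q],col)
cv2.imwrite("pics/w34.png",o[:420,:,::-1])
for n,k,z in [("scene","bottle",60),("scene","tube_rack",15),("scene","tip_box",35)]:
    eyes.get_image(n); cc=cam(n); print(k,[(p,cf) for p,cf in px(n,k)][:1])
```

```text
bottle [(array([226.5, 256.4]), 0.67)]
tube_rack [(array([162.9, 150.3]), 0.61)]
tip_box [(array([253.5, 177.7]), 0.55)]
```

View pics/w34.png

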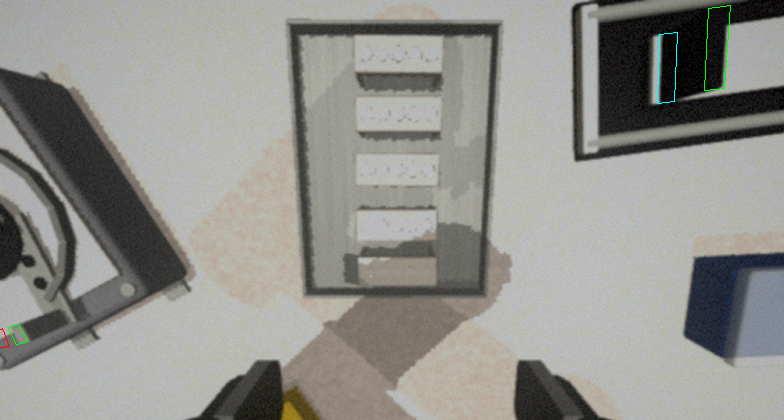

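Run:
```python
from h import *
st(); print(arm.job_done())
```

```text
t 57.05 p [445.6 123.9 217.4] yaw -0.137 tilt [-0.001  0.001 -1.   ] w 80.3 F [ 0.1 -0.3  0.2] q [ 0.624  0.118 -0.393  0.    -1.061  0.809]
the job is handed in; nothing more can be done
None
```

I finished the job and handed it in at about 57 s; no verdict was reported. I turned the isolator to its off stop and swung the hasp out to about 1.37 rad. Then I moved the carrier 220.0 mm to the unloading detent. All five cartridges stand in one row in the grey steel tray.

**Last checks:**
- **Carrier and hasp:** the model overlays for the handle plate and the hasp lug fit the final wrist picture. The pockets are empty.
- **Tray:** all five cartridges are upright, and the tray looked unmoved in the pictures before and after each placing.
- **Bystanders:** none looks moved in the final scene picture. In the last network query the tube rack was reported on the hood, at pixel (163,150). I took that as a false report, since the picture shows the rack where it started.
- **Robot:** the gripper is open, about 160 mm above the tray, and touching nothing.

The carrier and hasp values come from the arm's travel and the pictures, not from a joint reading. One of my overlay pictures was 936 px wide, over the 800 px limit.

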